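Seat a jade slab in the inspection stand and set the aperture turret

ROBOT

A 6-joint arm with a two-finger parallel gripper is mounted at the origin on the work surface. World frame = base frame: x ahead of the robot, y to its left, z up, the work surface at z = 0. Lengths are in m, angles in rad, forces in N, time in s.
With the tool pointing down it reaches from about 0.35 to 0.775 m from the base axis. Payload 5.5 kg.
Tool frame: the origin (TCP) lies at the very end of the fingers, on their centre line; the grasp point (between the pads) lies 19 mm behind it (env.grasp_offset is the distance from the TCP to the grasp point, in m); z points along the fingers, x is the direction in which the jaws open and shut, and the axes are right-handed (so a half turn about z gives the same grasp; the last joint's range is limited). The gripper opens to 85 mm and grips with 20 to 120 N. Pads are 22 mm wide; open, the fingers measure 114 mm over their backs; the gripper's body (76 mm by 85 mm) begins 54 mm behind the grasp point. The pads swing forward as they close: fully open they stand 13 mm farther back than shut.
Start: joints at [-1.316, 0.313, 0.046, 1.304, 0, 1.431], TCP at [0.221, -0.531, 0.231] pointing down, gripper open.
Joint ranges: [-2.76, 2.76], [-0.86, 1.69], [-1.03, 1.26], [-2.2, 2.34], [-1.47, 1.5], [-3.14, 3.14]. Speed limits (rad/s): [2.57, 2.57, 3.14, 3.14, 3.14, 3.14].

INTERFACE

Orientations are given as a unit quaternion [w, x, y, z].
In Python, from workcell import status, viewer, env gives the robot as it stands.
- The arm moves only by the tool carry_out, never from a script. Its argument "plan" is a list of rows, each an object of numbers: "x", "y", "z": the shift along the tool's x, y, z in m; "ax", "ay", "az": the turn, a rotation vector about the tool's x, y, z in rad; "hand": the opening, from 0 (shut) to 1 (fully open). In form: [{"x": .., "y": .., "z": .., "ax": .., "ay": .., "az": .., "hand": ..}, ...]. A call has 1 to 12 rows; each row is the pose to reach, as a shift and turn from the pose measured when the call began, along the tool's axes at that moment; what a row does not reach only later rows make up. A row lasts 1/12 s, in which the tool goes at most 41.7 mm and 7.16 degrees, less where a joint would pass 70% of its speed; a pose out of reach is approached as far as the arm can. A call with a gripper value outside its range is refused whole. The fingers move at their own pace and stop on an object; "squeeze" is the grip in N (left out, the last holds). Time passes only in rows, so rows that repeat a pose let the fingers close. It gives the time, the measured TCP pose, the force and the opening at its end, in the units of the state.
- status.get_state(): the state, without advancing time (a new reading comes with each control period).
- viewer.read_camera(name): name is "scene" or "top" or "wrist"; returns the picture (400x640x3 uint8, red, green, blue); there is no depth.
- viewer.camera_model(name): a dict with "vfov" (degrees; the focal length in pixels is half the picture's height over the tangent of half this angle, whatever the lens; pixels are square), "cx", "cy" (the principal point, pixels), "T" (4x4, takes a point from camera to world coordinates). Camera axes: x right, y down, z forward; pixel columns grow to the right and rows downward; lengths in m; the calibration is good to about 2 mm. A picture is of the moment at which its call begins: read the wrist's pose just before it. camera_model takes no time and is no camera call; for the wrist camera it gives the pose at the moment of the call.
- env.hand_in(): hands the job in, once; it reports no verdict.
The state is a dict: "clock": time; "joint_pos": joint angles; "qvel": joint speeds; "tau": joint torques, N m; "tcp_pos": TCP position; "orientation": TCP orientation; "wrist_force": force on the tool from outside, world axes, zero at the start; "ft_torque": the same for the moment, N m; "finger_gap": finger opening in m.
Only numpy, scipy, OpenCV 4.12 (cv2) and the standard library are available. Lean on these libraries where they do the work, as an engineer would, in place of code of your own. Each camera call takes 0.05 s, during which the arm holds its last target.

TASK

Take the tall, narrow jade slab from its leaning easel and stand it, short edge down, in the slot of the inspection stand: tip its lower edge in under the overhanging arm, straighten it until it is fully down and flat against the white light panel, and let go. Then turn the stand's aperture turret click by click until the largest of its four holes is at the pointer. Leave the wide slab, the torch, the rough stone and the pen where they are.

Things in the scene. Friction and masses are not known exactly. Their poses are not given: they have to be found in the camera images.
- slab_mid (a point): Centre of the tall jade slab: loose green stone plate, 8 mm thick (x), 56 wide (y), 86 tall (z), 130 g. Its lower edge is 43 mm from here along -z. It starts on a wooden easel, leaning 0.5 rad from upright, top towards the robot. Graspable across its width near the top, tool tilted along the slab. The two slabs' easels stand some 150 mm apart, in either order.
- easel_a: The tall slab's wooden easel (fixed); the other is equal. Origin on the table below the slab's lower edge; x points away from the robot side. Ledge 40 mm above the table; back plate on the robot side of the slab, 72 mm up along it. Plate and ledge are 36 mm wide, so 10 mm of the slab stands clear on either side.
- wide_slab_mid (a point): Centre of the other jade slab, same stone, 84 mm wide (y), 60 tall (z), 8 thick; it leans in the same way on the other easel. Leave it alone.
- cradle: Slot of the inspection stand (fixed). Origin: slot floor, mid-width, foot of the back wall, 26 mm above the table. z up along the back wall, reclined 0.14 rad from upright (top to +x), y along the slot, x through the wall, away from the robot side. Seated slab: middle at x -4, y 0, z 43 mm, height along z, flat on the panel; released there it stays. The wall above z = 22 mm is the white panel, y +-21 mm, to z = 82.
- slot_mouth (a point): Front top edge of the slot, axes as cradle; in the cradle frame at x -21.3, y 0, z 22 mm. Front jaw: wall at cradle x = -10.5 mm (slot 10.5 mm wide) from floor to z = 10 mm, then a chamfer, 42 deg from the wall, up to this edge. End cheeks at y = +-33 mm, 22 mm high.
- overhang_tip (a point): End, underside, of the dark overhanging arm; axes as cradle; in the cradle frame at x -46, y 0, z 97 mm. The arm is 14 mm wide, 8 mm thick and runs from here back over slot and panel. The slab cannot go straight down: it enters leaning about 0.5 rad from upright towards the robot side, lower edge in the slot, and is straightened under the arm. Fingers on the slab's sides straddle arm and panel.
- turret (a joint): Angle of the aperture turret, rad, counter-clockwise from above. A spring detent clicks at 0, 0.5, 1.0 and 1.5 (0.1 N m to pass) and pulls into the nearest. There the holes of 4, 6, 11, 8 mm in turn are at the pointer, a small aluminium mark beside the disc on the side away from the robot; the largest is there at 1.0. Starts at 0 or 0.5.
- turret_grip (a point): On the vertical axis of the turret, a 64 mm steel disc on a black box on the stand, 140 mm from the slot's middle (cradle -y); 74 mm above the table, in the black bar grip: 34 mm long (x here, turns with it; along the cradle's level x at joint 0), 12 wide (y), 30 tall. Its top is 12 mm above this point, the disc's face 18 mm below.
- torch_mid (a point): Middle of a rectangular orange torch lying on the table, 110 x 26 x 26 mm. Leave it alone.
- boulder_mid (a point): Middle of a rough stone with a polished green cut face, about 125 x 95 x 48 mm. Leave it alone.
- pen_mid (a point): Middle of a black marker pen lying on the table, 122 x 12 x 12 mm. Leave it alone.

How it is judged:
By the outcome, as a careful person would: the job done as asked, in the order asked, and still so for the second after the job is handed in, with the robot touching nothing.
It also fails if it takes over 62 s, if anything falls off the work surface, if the arm or the gripper's body presses on something with over 40 N, if the wrist force passes 120 N, or if a joint passes its speed limit or range.

## Working session

There is one attempt and no reset: what is moved stays moved. The work goes in short steps, Python scripts to look and compute and a tool call to move; the robot and the scene stay as the last step left them, time stands still between calls to the robot, and variables do not carry over. Pictures are saved under pics/ and viewed, and the job is handed in when it is done.

Besides the shell and the picture viewer there is one more tool, called after "Call:" by a JSON object that holds its "api" and its "payload". carry_out: Moves the arm, as the interface text tells. Its arguments: {"type":"object","properties":{"plan":{"type":"array"},"squeeze":{"type":"number"}},"required":["plan"]}

```bash
ls; mkdir -p pics
python3 - <<'E'
from workcell import status, viewer, env
import cv2
s=status.get_state(); print(s)
for n in ("scene","top"):
    m=viewer.camera_model(n); print(n,m)
    im=viewer.read_camera(n); cv2.imwrite(f"pics/{n}0.png",im[:,:,::-1])
print(env.grasp_offset)
E
```

```text
pics
{'clock': 0.0, 'joint_pos': array([-1.31559710e+00,  3.13990691e-01,  4.49727964e-02,  1.30360961e+00,
       -3.76727638e-06,  1.43118510e+00]), 'qvel': array([ 3.77215196e-04,  1.33311436e-03, -4.66542595e-05, -4.28165687e-04,
        1.06588046e-03, -6.97293855e-04]), 'tau': array([-2.51568226e-04, -4.80630004e+01,  2.98530400e+01,  1.92724908e-02,
       -2.28335853e-04,  2.54429096e-06]), 'tcp_pos': array([ 0.22101606, -0.53026505,  0.23041188]), 'orientation': array([-6.07536506e-04,  8.32055309e-01, -5.54691919e-01, -6.84988280e-04]), 'wrist_force': array([ 0.50472225,  0.34360137, -0.90174083]), 'ft_torque': array([0.00372086, 0.01894565, 0.05660871]), 'finger_gap': 0.08559872508481933}
scene {'vfov': 55.726871986223486, 'cx': 320.31160285939154, 'cy': 201.7211932905889, 'T': array([[ 0.82319057,  0.43601323, -0.36366159,  0.82538541],
       [ 0.56748197, -0.65207901,  0.50274963, -0.41230723],
       [-0.0179306 , -0.62023015, -0.78421493,  0.75304431],
       [ 0.        ,  0.        ,  0.        ,  1.        ]])}
top {'vfov': 45.41186750484013, 'cx': 313.8811071218753, 'cy': 200.34587852384774, 'T': array([[-0.01218518, -0.99719882,  0.07379727,  0.4351045 ],
       [-0.99991219,  0.0125363 ,  0.00429661, -0.0132553 ],
       [-0.00520972, -0.07373843, -0.99726401,  1.24424849],
       [ 0.        ,  0.        ,  0.        ,  1.        ]])}
0.0187
```

View pics/scene0.png

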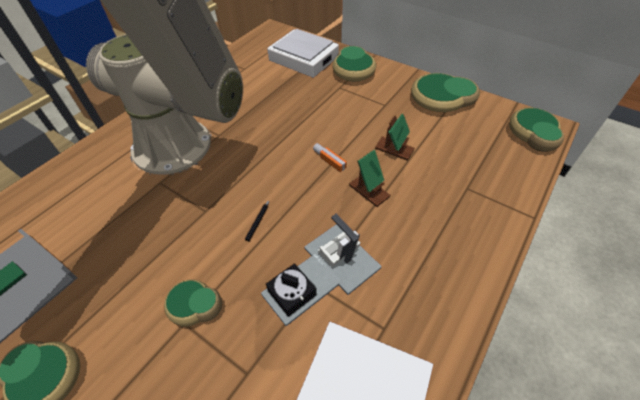

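View pics/top0.png

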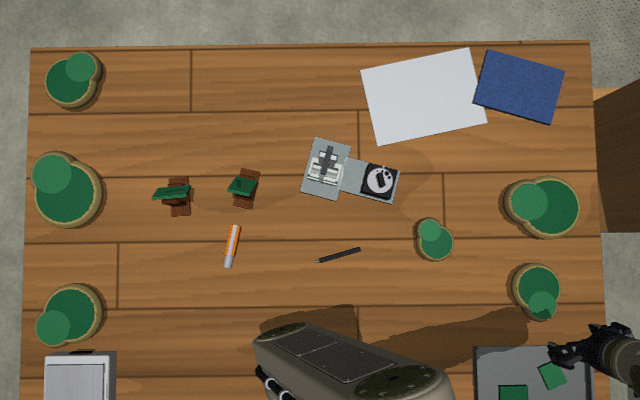

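The scene shows the two easels, with the wide slab at top-view pixel (173,193) and the tall one at (243,187). The stand is at (327,168) and the turret at (380,181). I'll zoom in next.

Run:
```python
import cv2
a=cv2.imread("pics/top0.png")
cv2.imwrite("pics/topz1.png",cv2.resize(a[130:220,140:270],None,fx=6,fy=6,interpolation=cv2.INTER_CUBIC))
cv2.imwrite("pics/topz2.png",cv2.resize(a[130:215,290:410],None,fx=6,fy=6,interpolation=cv2.INTER_CUBIC))
a=cv2.imread("pics/scene0.png")
cv2.imwrite("pics/scz1.png",cv2.resize(a[105:210,340:430],None,fx=5,fy=5,interpolation=cv2.INTER_CUBIC))
cv2.imwrite("pics/scz2.png",cv2.resize(a[205:325,255:390],None,fx=5,fy=5,interpolation=cv2.INTER_CUBIC))
```

```text
(no output)
```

View pics/topz1.png

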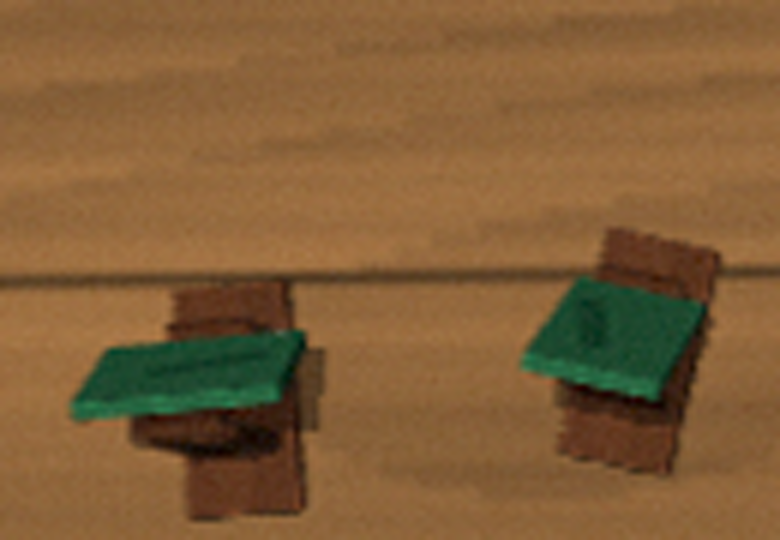

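View pics/topz2.png

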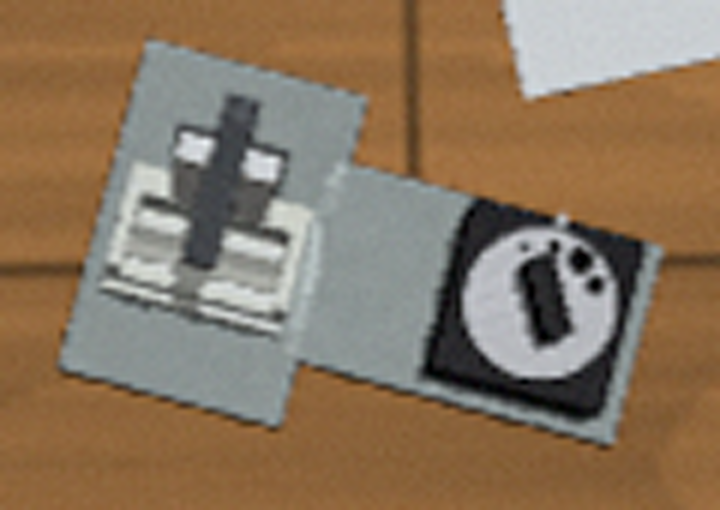

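View pics/scz1.png

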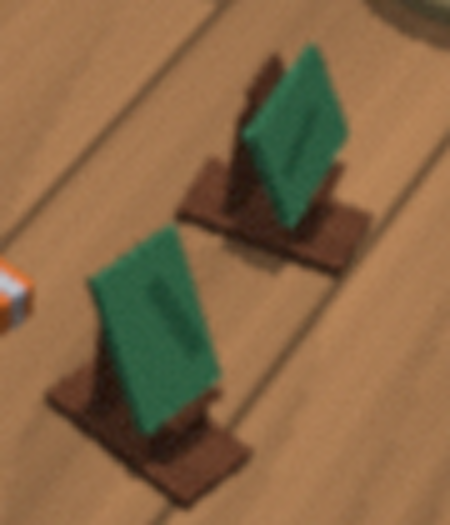

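View pics/scz2.png

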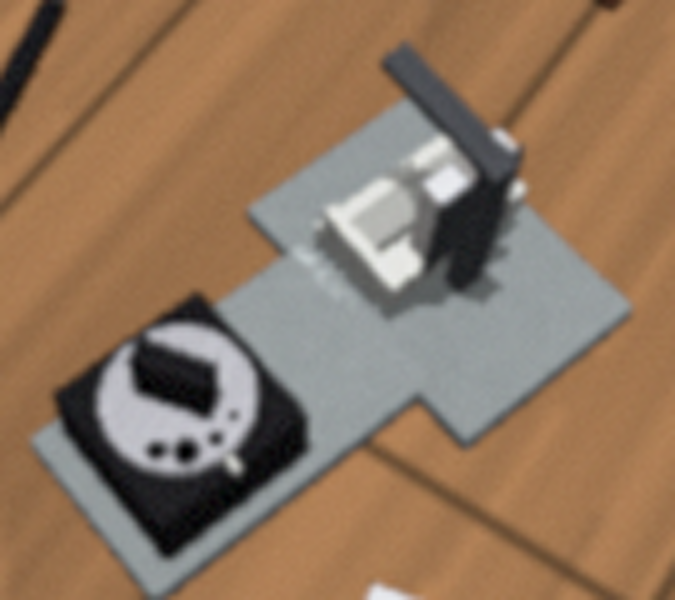

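```bash
cat > h.py <<'E'
import numpy as np, cv2
from scipy.spatial.transform import Rotation as R
from workcell import status, viewer, env
def K(m):
    f=200/np.tan(np.radians(m['vfov'])/2); return f,m['cx'],m['cy']
def ray(m,px):
    f,cx,cy=K(m); d=np.array([(px[0]-cx)/f,(px[1]-cy)/f,1.]); T=np.array(m['T']); return T[:3,3],T[:3,:3]@d
def onz(m,px,z):
    o,d=ray(m,px); return o+d*(z-o[2])/d[2]
def proj(m,P):
    f,cx,cy=K(m); T=np.array(m['T']); P=np.atleast_2d(P); c=(P-T[:3,3])@T[:3,:3]; return np.c_[cx+f*c[:,0]/c[:,2],cy+f*c[:,1]/c[:,2]]
def quat(s): q=s['orientation']; return R.from_quat([q[1],q[2],q[3],q[0]])
def Rz(a): return R.from_euler('z',a).as_matrix()
def Ry(a): return R.from_euler('y',a).as_matrix()
def fr(x,y,z,yaw,tilt=0):
    T=np.eye(4);T[:3,:3]=Rz(yaw)@Ry(tilt);T[:3,3]=[x,y,z];return T
def tp(T,P): return np.atleast_2d(P)@T[:3,:3].T+T[:3,3]
def rel(s,Rg,pg):
    "shift and turn in tool axes"
    q=quat(s); return q.inv().apply(np.array(pg)-s['tcp_pos']), (q.inv()*R.from_matrix(Rg)).as_rotvec()
E
python3 - <<'E'
from h import *
m=viewer.camera_model('top'); ms=viewer.camera_model('scene')
c1=lambda x,y:(140+x/6-.42,130+y/6-.42)
c2=lambda x,y:(290+x/6-.42,130+y/6-.42)
s2=lambda x,y:(255+x/5-.4,205+y/5-.4)
print('disc',onz(m,c2(540,303),.056),onz(ms,s2(178,400),.056),'ptr',onz(m,c2(562,218),.056))
print('arm tip',onz(m,c2(200,268),.13),onz(m,c2(240,95),.13))
print('ledge easel tall base', [onz(m,c1(*p),.0) for p in ((605,228),(720,253),(672,474),(560,455))])
print('slab top corners',[onz(m,c1(*p),.115) for p in ((525,360),(660,393))])
print('cheek',[onz(m,c2(*p),.045) for p in ((100,287),(290,330))])
E
```

```text
disc [ 0.57174685 -0.17291613  0.056     ] [ 0.57221469 -0.17350305  0.056     ] ptr [ 0.60730792 -0.18288744  0.056     ]
arm tip [ 0.57870488 -0.03039867  0.13      ] [ 0.64692432 -0.04703986  0.13      ]
ledge easel tall base [array([0.61586594, 0.18394728, 0.        ]), array([0.60419759, 0.13363639, 0.        ]), array([0.50768381, 0.15488554, 0.        ]), array([0.51657159, 0.20362485, 0.        ])]
slab top corners [array([0.54689992, 0.19745856, 0.115     ]), array([0.53311364, 0.14401092, 0.115     ])]
cheek [array([0.58215081, 0.0104802 , 0.045     ]), array([ 0.56294423, -0.06916465,  0.045     ])]
```

Run:
```python
from h import *
s=status.get_state(); m=viewer.camera_model('wrist'); T=np.array(m['T'])
q=quat(s); print(m['vfov'],m['cx'],m['cy']); print('cam in tool',q.inv().apply(T[:3,3]-s['tcp_pos'])); print(q.inv().as_matrix()@T[:3,:3]); print(q.as_matrix())
```

```text
67.91520659866174 318.0717407034892 200.33970929556548
cam in tool [-0.00091668 -0.07516533 -0.14427081]
[[ 9.99999432e-01  3.71843698e-04 -9.98494600e-04]
 [-6.47160676e-05  9.56593401e-01  2.91425910e-01]
 [ 1.06351823e-03 -2.91425680e-01  9.56592882e-01]]
[[ 3.84621998e-01 -9.23074072e-01 -4.19832296e-04]
 [-9.23072728e-01 -3.84622161e-01  1.59132120e-03]
 [-1.63038415e-03 -2.24521397e-04 -9.99998646e-01]]
```

Run:
```python
from h import *
s=status.get_state()
def tool(yaw,tilt=0):
    # tilt: tool z = down tilted to +x' (away)
    x=Rz(yaw)@[0,1,0]; z=Rz(yaw)@[np.sin(tilt),0,-np.cos(tilt)]; return np.c_[x,np.cross(z,x),z]
print(rel(s,tool(-.23),[.46,.06,.26]))
```

```text
(array([-0.45303734, -0.44764443, -0.02867388]), array([-2.14292378e-03,  3.80101518e-04, -2.51679328e+00]))
```

Call:
{"api": "carry_out", "payload": {"plan": [{"x": -0.227,"y": -0.224,"z": -0.03,"az": -1.25},{"x": -0.227,"y": -0.224,"z": -0.03,"az": -1.25},{"x": -0.227,"y": -0.224,"z": -0.03,"az": -1.25},{"x": -0.227,"y": -0.224,"z": -0.03,"az": -1.25},{"x": -0.227,"y": -0.224,"z": -0.03,"az": -1.25},{"x": -0.227,"y": -0.224,"z": -0.03,"az": -1.25},{"x": -0.227,"y": -0.224,"z": -0.03,"az": -1.25},{"x": -0.227,"y": -0.224,"z": -0.03,"az": -1.25},{"x": -0.453,"y": -0.448,"z": -0.03,"az": -2.517},{"x": -0.453,"y": -0.448,"z": -0.03,"az": -2.517},{"x": -0.453,"y": -0.448,"z": -0.03,"az": -2.517},{"x": -0.453,"y": -0.448,"z": -0.03,"az": -2.517}]}}

```text
schema error: expected keys x, y, z, ax, ay, az, hand
```

```bash
cat >> h.py <<'E'
def tool(yaw,tilt=0):
    x=Rz(yaw)@[0,1,0]; z=Rz(yaw)@[np.sin(tilt),0,-np.cos(tilt)]; return np.c_[x,np.cross(z,x),z]
E
python3 - <<'E'
from h import *
s=status.get_state(); print(s['tcp_pos'],s['joint_pos'],s['clock'])
print(rel(s,tool(-.23),[.46,.06,.26]))
E
```

```text
[ 0.22102712 -0.53031475  0.23048703] [-1.31559993e+00  3.13910677e-01  4.50453457e-02  1.30357676e+00
 -4.52961743e-06  1.43119407e+00] 0.1
(array([-0.45303734, -0.44764443, -0.02867388]), array([-2.14292378e-03,  3.80101518e-04, -2.51679328e+00]))
```

All keys are required in each row.

Call:
{"api": "carry_out", "payload": {"plan": [{"x": -0.227,"y": -0.224,"z": -0.03,"ax": 0,"ay": 0,"az": -1.25,"hand": 1},{"x": -0.227,"y": -0.224,"z": -0.03,"ax": 0,"ay": 0,"az": -1.25,"hand": 1},{"x": -0.227,"y": -0.224,"z": -0.03,"ax": 0,"ay": 0,"az": -1.25,"hand": 1},{"x": -0.227,"y": -0.224,"z": -0.03,"ax": 0,"ay": 0,"az": -1.25,"hand": 1},{"x": -0.227,"y": -0.224,"z": -0.03,"ax": 0,"ay": 0,"az": -1.25,"hand": 1},{"x": -0.227,"y": -0.224,"z": -0.03,"ax": 0,"ay": 0,"az": -1.25,"hand": 1},{"x": -0.227,"y": -0.224,"z": -0.03,"ax": 0,"ay": 0,"az": -1.25,"hand": 1},{"x": -0.227,"y": -0.224,"z": -0.03,"ax": 0,"ay": 0,"az": -1.25,"hand": 1},{"x": -0.453,"y": -0.448,"z": -0.03,"ax": 0,"ay": 0,"az": -2.517,"hand": 1},{"x": -0.453,"y": -0.448,"z": -0.03,"ax": 0,"ay": 0,"az": -2.517,"hand": 1},{"x": -0.453,"y": -0.448,"z": -0.03,"ax": 0,"ay": 0,"az": -2.517,"hand": 1},{"x": -0.453,"y": -0.448,"z": -0.03,"ax": 0,"ay": 0,"az": -2.517,"hand": 1}]}}

```text
clock: 1.1
tcp_pos: [0.4033, -0.0783, 0.2611]
orientation: [-0.001, 0.986, 0.164, 0.0]
wrist_force: [1.2, -0.1, 0.6]
finger_gap: 0.0852
```

Run:
```python
from h import *
s=status.get_state(); print(s['tcp_pos'],s['joint_pos'],s['clock'])
print(rel(s,tool(-.23),[.46,.06,.26]))
```

```text
[ 0.4033269  -0.07830047  0.26109013] [-3.88670924e-01 -1.36220357e-02 -2.69523092e-01  1.31548211e+00
  1.27902006e-03  8.52502742e-01] 1.1
(array([ 0.09838749, -0.11250915,  0.00128127]), array([-0.00103008, -0.00104735, -1.01117387]))
```

Call:
{"api": "carry_out", "payload": {"plan": [{"x": 0.098,"y": -0.112,"z": 0,"ax": 0,"ay": 0,"az": -1.011,"hand": 1},{"x": 0.098,"y": -0.112,"z": 0,"ax": 0,"ay": 0,"az": -1.011,"hand": 1},{"x": 0.098,"y": -0.112,"z": 0,"ax": 0,"ay": 0,"az": -1.011,"hand": 1},{"x": 0.098,"y": -0.112,"z": 0,"ax": 0,"ay": 0,"az": -1.011,"hand": 1},{"x": 0.098,"y": -0.112,"z": 0,"ax": 0,"ay": 0,"az": -1.011,"hand": 1},{"x": 0.098,"y": -0.112,"z": 0,"ax": 0,"ay": 0,"az": -1.011,"hand": 1},{"x": 0.098,"y": -0.112,"z": 0,"ax": 0,"ay": 0,"az": -1.011,"hand": 1},{"x": 0.098,"y": -0.112,"z": 0,"ax": 0,"ay": 0,"az": -1.011,"hand": 1},{"x": 0.098,"y": -0.112,"z": 0,"ax": 0,"ay": 0,"az": -1.011,"hand": 1},{"x": 0.098,"y": -0.112,"z": 0,"ax": 0,"ay": 0,"az": -1.011,"hand": 1}]}}

```text
clock: 1.93
tcp_pos: [0.4595, 0.0594, 0.261]
orientation: [-0.001, 0.784, 0.62, 0.0]
wrist_force: [-0.3, -0.4, -0.3]
finger_gap: 0.0855
```

Run:
```python
from h import *
import pickle
s=status.get_state(); print(s['tcp_pos'],s['joint_pos'],s['qvel'],s['clock'])
m=viewer.camera_model('wrist'); im=viewer.read_camera('wrist'); pickle.dump((s,m,im),open('w1.pkl','wb'))
cv2.imwrite('pics/w1.png',im[:,:,::-1])
```

```text
[0.45953674 0.05944443 0.26095413] [-0.04578054  0.08936026 -0.16194828  1.32039497  0.00137453  0.18661483] [-3.86221310e-03 -1.70950553e-03  2.24704537e-03 -2.66583766e-04
 -2.80268496e-05  3.71574587e-02] 1.9333
```

View pics/w1.png

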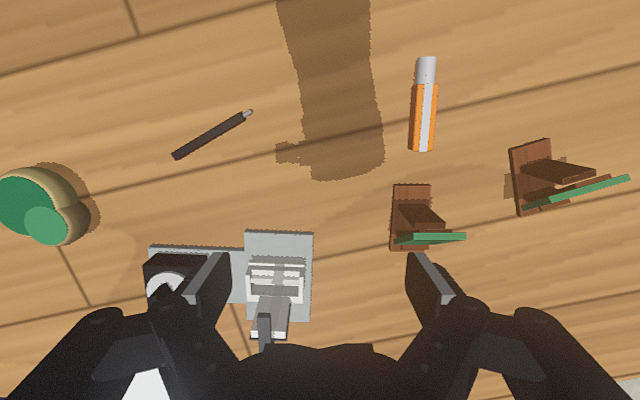

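The wrist view shows the tall slab on its easel at about (430,237) and the stand at (280,285). The finger hides the turret. I'll shift back to see stand and turret between the fingers.

Run:
```python
from h import *
s=status.get_state(); print(rel(s,tool(-.23),[.42,-.085,.24]))
```

```text
(array([-0.14963136, -0.00511739,  0.02088171]), array([-0.0009342 , -0.00119638, -0.0032942 ]))
```

Call:
{"api": "carry_out", "payload": {"plan": [{"x": -0.15,"y": -0.005,"z": 0.02,"ax": 0,"ay": 0,"az": 0,"hand": 1},{"x": -0.15,"y": -0.005,"z": 0.02,"ax": 0,"ay": 0,"az": 0,"hand": 1},{"x": -0.15,"y": -0.005,"z": 0.02,"ax": 0,"ay": 0,"az": 0,"hand": 1},{"x": -0.15,"y": -0.005,"z": 0.02,"ax": 0,"ay": 0,"az": 0,"hand": 1},{"x": -0.15,"y": -0.005,"z": 0.02,"ax": 0,"ay": 0,"az": 0,"hand": 1},{"x": -0.15,"y": -0.005,"z": 0.02,"ax": 0,"ay": 0,"az": 0,"hand": 1}]}}

```text
clock: 2.48
tcp_pos: [0.4195, -0.0866, 0.2407]
orientation: [-0.001, 0.786, 0.618, 0.0]
wrist_force: [-0.5, 0.7, -0.3]
finger_gap: 0.0854
```

Run:
```python
from h import *
import pickle
s=status.get_state(); print(s['tcp_pos'],s['clock'])
m=viewer.camera_model('wrist'); im=viewer.read_camera('wrist'); pickle.dump((s,m,im),open('w2.pkl','wb'))
im=im[:,:,::-1]
cv2.imwrite('pics/w2.png',im)
cv2.imwrite('pics/w2z.png',cv2.resize(im[190:390,220:450],None,fx=3,fy=3,interpolation=cv2.INTER_CUBIC))
```

```text
[ 0.41946314 -0.08658342  0.24065039] 2.4833
```

View pics/w2.png

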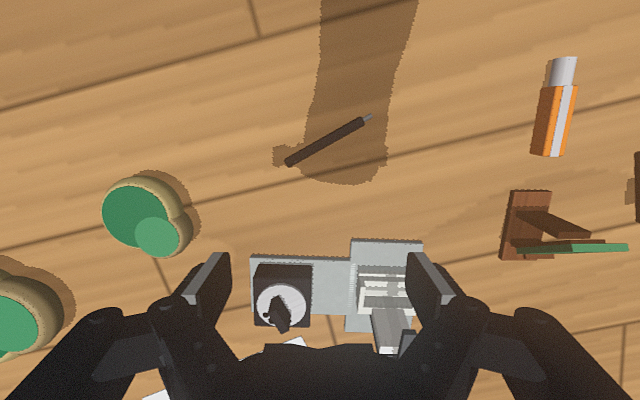

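View pics/w2z.png

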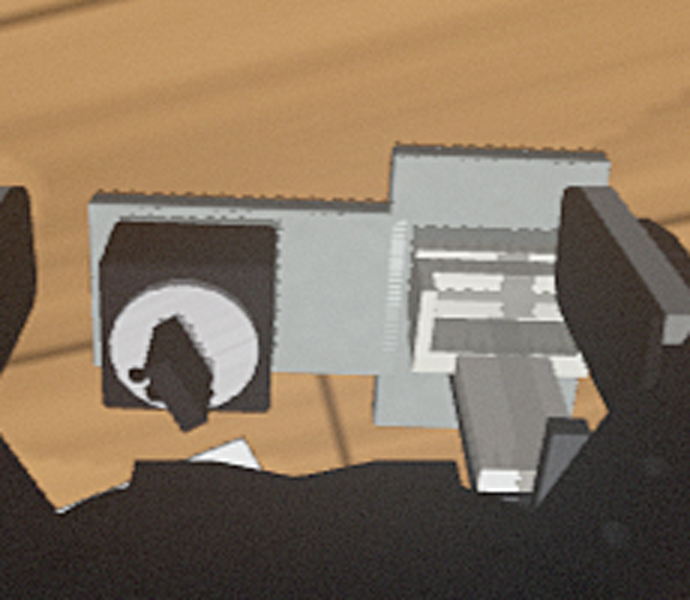

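```bash
cat > ov.py <<'E'
from h import *
import pickle,sys
def imgs():
    d={}
    for n in ('top','scene'):
        d[n]=(viewer.camera_model(n),cv2.imread(f'pics/{n}0.png'))
    for n in ('w1','w2'):
        s,m,im=pickle.load(open(n+'.pkl','rb')); d[n]=(m,im[:,:,::-1].copy())
    return d
box={'top':(295,135,110,75,7),'scene':(255,205,135,120,5),'w1':(140,220,180,140,4),'w2':(220,190,230,200,3)}
def L(*p): return np.array(p,float)/1000
def stand(T, t=0.5):
    o=[]
    for y in (-33,33):
        o.append((L((-10.5,y,0),(-10.5,y,10),(-21.3,y,22)),(0,0,255)))
    for x,z in ((-21.3,22),(-10.5,10),(0,22)): o.append((L((x,-33,z),(x,33,z)),(0,0,255)))
    o.append((L((0,-21,22),(0,-21,82),(0,21,82),(0,21,22)),(255,0,0)))
    for z in (97,105): o.append((L((0,-7,z),(-46,-7,z),(-46,7,z),(0,7,z)),(0,255,255)))
    return [(tp(T,a),c) for a,c in o]
def turret(T,yaw,ang,c):
    o=[]; th=np.linspace(0,2*np.pi,40)
    o.append((np.c_[c[0]+.032*np.cos(th),c[1]+.032*np.sin(th),0*th+.056],(0,255,0)))
    B=fr(c[0],c[1],0,yaw+ang); o.append((tp(B,L((17,6,86),(-17,6,86),(-17,-6,86),(17,-6,86),(17,6,86))),(0,255,0)))
    return o
def draw(d,lines,tag,boxes=box):
    for n,(m,im) in d.items():
        if n not in boxes: continue
        x,y,w,h,k=boxes[n]; z=cv2.resize(im[y:y+h,x:x+w],None,fx=k,fy=k,interpolation=cv2.INTER_CUBIC)
        for P,c in lines:
            p=(proj(m,P)-[x,y]+.5)*k
            cv2.polylines(z,[np.round(p*8).astype(np.int32)],False,c,1,cv2.LINE_AA,3)
        cv2.imwrite(f'pics/{tag}_{n}.png',z)
E
python3 - <<'E'
from ov import *
d=imgs(); yaw=-.25; c=np.array([.572,-.173])
o=c+.14*np.array([-np.sin(yaw),np.cos(yaw)]); print(o)
T=fr(o[0],o[1],.026,yaw,.14)
draw(d,stand(T)+turret(T,yaw,.5,c),'o1')
a=[cv2.imread(f'pics/o1_{n}.png') for n in ('top','scene','w1','w2')]
r=lambda i:cv2.resize(i,(640,480))
E
```

```text
[ 0.60663655 -0.03735226]
```

View pics/o1_top.png

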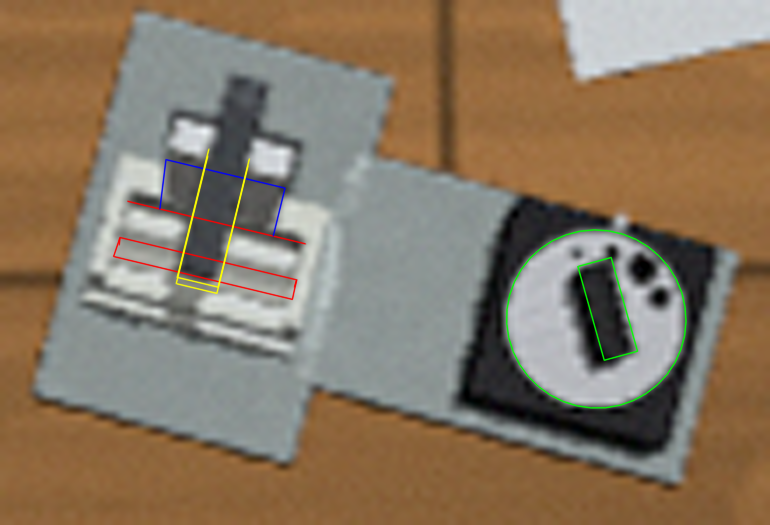

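View pics/o1_scene.png

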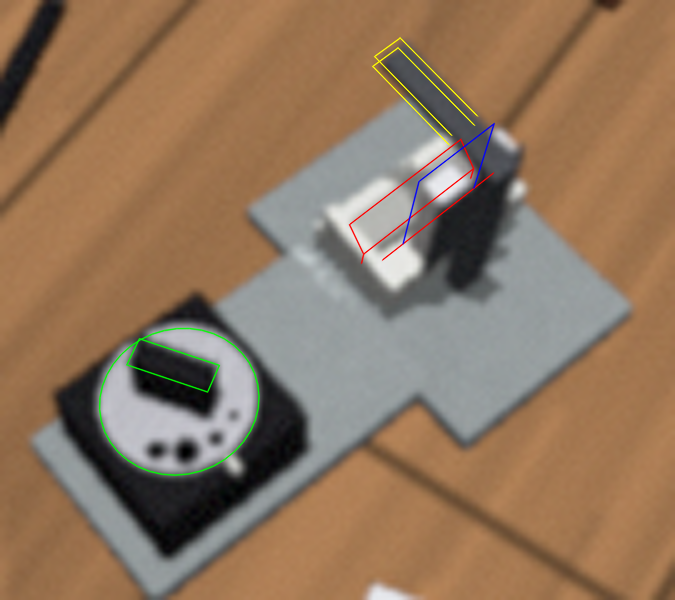

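View pics/o1_w2.png

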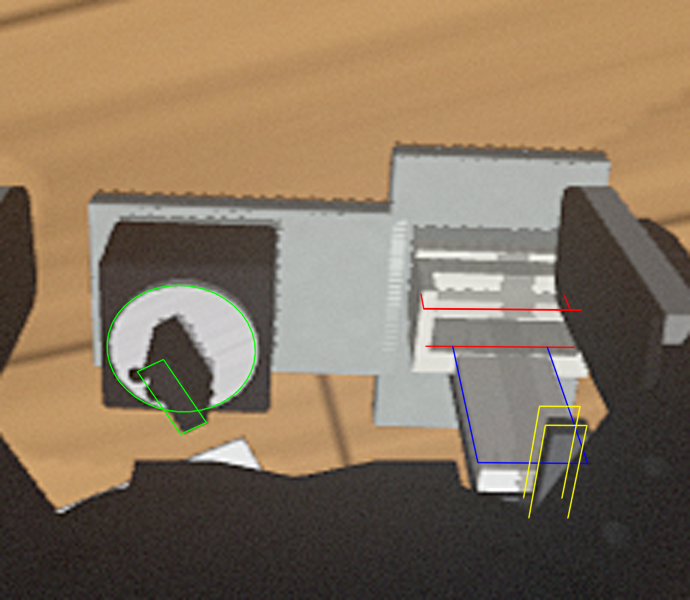

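View pics/o1_w1.png

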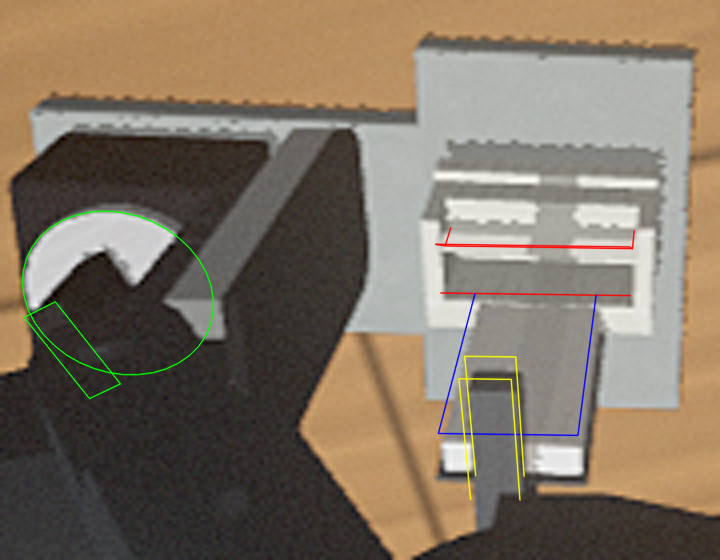

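Run:
```python
from ov import *
d=imgs(); im=d['w1'][1]
z=cv2.resize(im[225:350,240:320],None,fx=6.4,fy=4.8*1,interpolation=cv2.INTER_CUBIC)
cv2.imwrite('pics/z1.png',cv2.resize(im[228:322,240:320],None,fx=6,fy=6,interpolation=cv2.INTER_CUBIC))
```

```text
(no output)
```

View pics/z1.png

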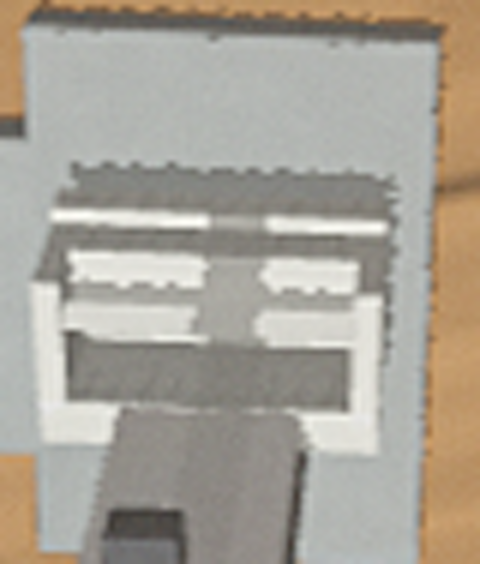

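```bash
cat > fit.py <<'E'
from ov import *
from scipy.optimize import least_squares
d=imgs()
z=lambda x,y:(240+x/6-.42,228+y/6-.42)
q=lambda x,y:(140+x/4-.375,220+y/4-.375)
C=[((-21.3,-33,22),z(65,338)),((-21.3,33,22),z(352,350)),((0,-33,22),z(65,403)),((0,33,22),z(350,412)),((-46,-7,105),q(471,390)),((-46,7,105),q(522,390)),((-46,-7,97),q(471,373)),((-46,7,97),q(521,373))]
P=np.array([c[0] for c in C])/1000; U=np.array([c[1] for c in C])
m1=d['w1'][0]
c=np.array([.5722,-.1731])
def res(v,w=1):
    T=fr(v[0],v[1],.026,v[2],.14)
    r=(proj(m1,tp(T,P))-U).ravel()
    t=tp(fr(v[0],v[1],0,v[2]),[0,-.14,0])[0,:2]-c
    return np.r_[r,w*t*700]
for w in (0,1):
    f=least_squares(res,[.607,-.037,-.25],args=(w,)); print(w,f.x,np.round(f.fun,2))
E
python3 fit.py
python3 - <<'E'
from ov import *
d=imgs(); v=[.6093,-.038,-.268]
T=fr(v[0],v[1],.026,v[2],.14); t=tp(fr(v[0],v[1],0,v[2]),[0,-.14,0])[0]
draw(d,stand(T)+turret(T,v[2],.5,t),'o2')
E
```

```text
0 [ 0.61176218 -0.0370265  -0.27674493] [-0.53 -0.87  0.12 -1.04  0.27  0.38  0.21  0.64 -0.85  0.67 -0.54  1.14
  0.55 -0.75  0.82 -0.29  0.    0.  ]
1 [ 0.61169251 -0.03727884 -0.28279952] [-0.64 -1.    0.01 -0.92  0.07  0.25  0.    0.76 -0.92  0.64 -0.61  1.17
  0.49 -0.79  0.75 -0.26  0.3   0.97]
```

View pics/o2_w1.png

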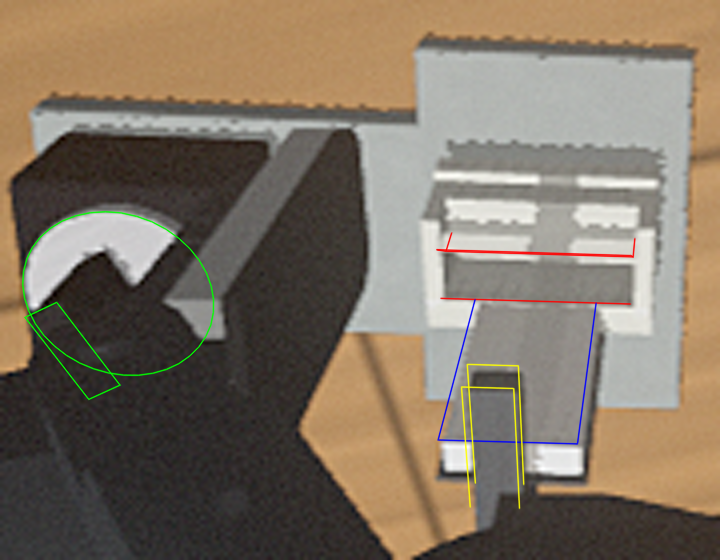

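View pics/o2_scene.png

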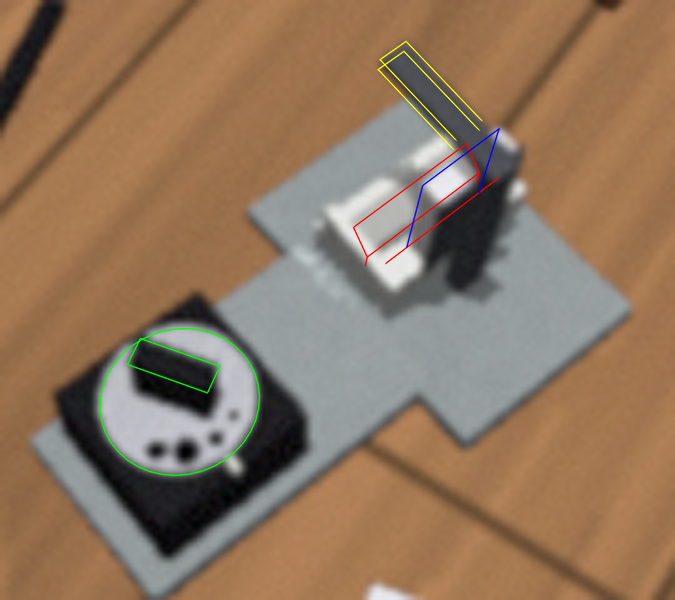

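View pics/o2_w2.png

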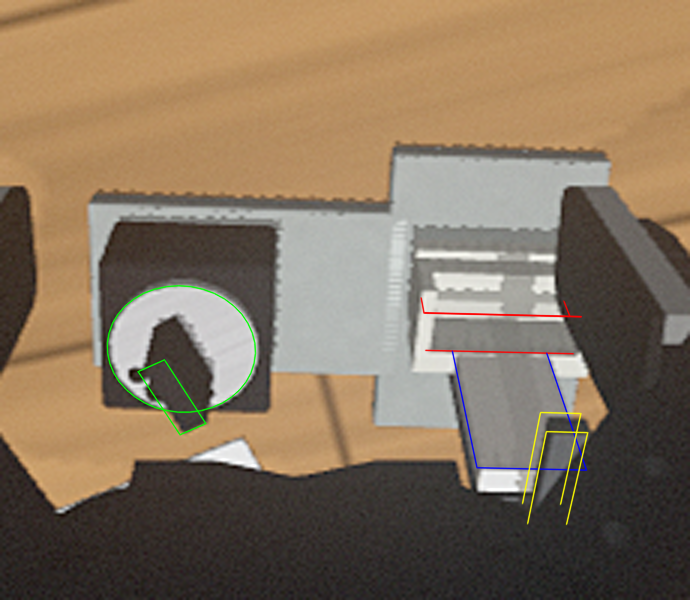

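```bash
cat > fits.py <<'E'
from ov import *
from scipy.optimize import least_squares
d=imgs()
a=lambda x,y:(140+x/6-.42,130+y/6-.42)
b=lambda x,y:(340+x/5-.4,105+y/5-.4)
# slab corners on +x face
TL,TR,BL,BR=(4,28,43),(4,-28,43),(4,28,-43),(4,-28,-43)
C=[('top',TL,a(527,360)),('top',TR,a(661,388)),('top',BL,a(580,279)),('top',BR,a(706,302)),
('scene',TR,b(92,280)),('scene',TL,b(178,228)),('scene',BL,b(220,377)),('scene',BR,b(148,432))]
def slabT(v): return fr(v[0],v[1],v[3] if len(v)>3 else .0796,v[2],-.5)
def res(v):
    T=slabT(v); return np.concatenate([(proj(d[n][0],tp(T,np.array(p)/1000))[0]-u) for n,p,u in C])
def slabL(T):
    o=[]
    for x in (-4,4): o.append((tp(T,L((x,28,43),(x,-28,43),(x,-28,-43),(x,28,-43),(x,28,43))),(0,0,255) if x>0 else (255,0,255)))
    return o
if __name__=='__main__':
    for v0 in ([.55,.165,-.2],[.55,.165,-.2,.08]):
        f=least_squares(res,v0); print(f.x,np.round(f.fun.reshape(-1,2),1).tolist())
    f=least_squares(res,[.55,.165,-.2])
    draw(d,slabL(slabT(f.x)),'s1',{'top':(215,155,60,60,8),'scene':(345,140,60,80,7),'w1':(370,170,130,100,5),'w2':(490,180,150,90,5)})
E
python3 fits.py
```

```text
[ 0.55884579  0.16625303 -0.21963174] [[-0.6, -0.7], [0.2, -0.6], [-0.3, -0.2], [0.3, 0.5], [0.1, 0.4], [-0.8, -0.9], [0.2, -0.3], [-0.6, 0.6]]
[ 0.55877858  0.16654806 -0.21983632  0.07884918] [[-0.7, -0.7], [0.1, -0.5], [-0.4, -0.1], [0.2, 0.5], [0.2, 0.5], [-0.8, -0.7], [0.2, -0.2], [-0.6, 0.7]]
```

View pics/s1_w1.png

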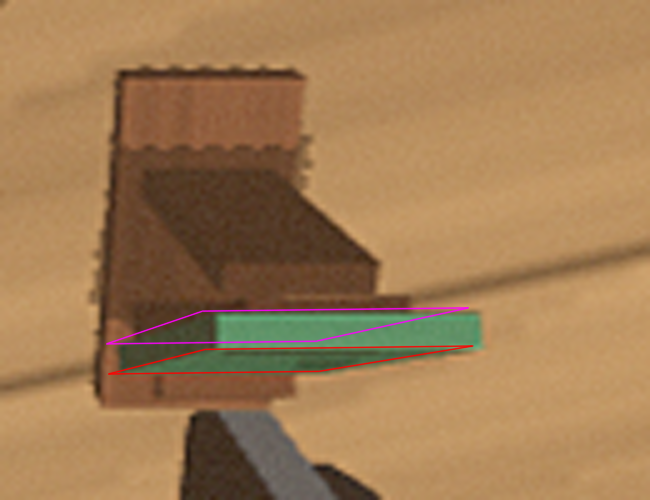

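View pics/s1_w2.png

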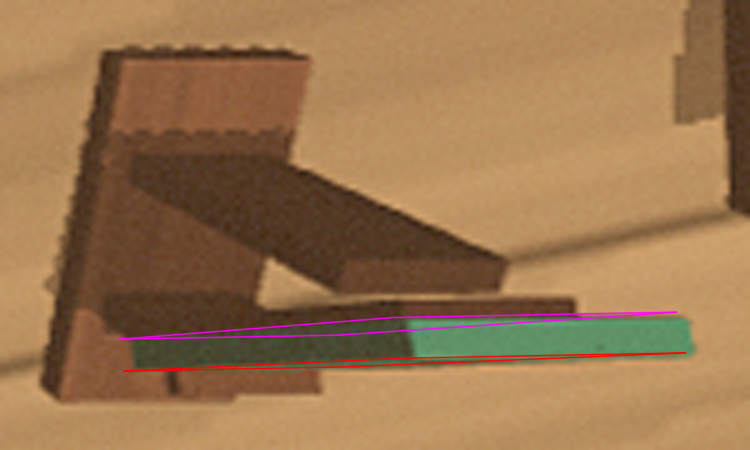

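View pics/s1_scene.png

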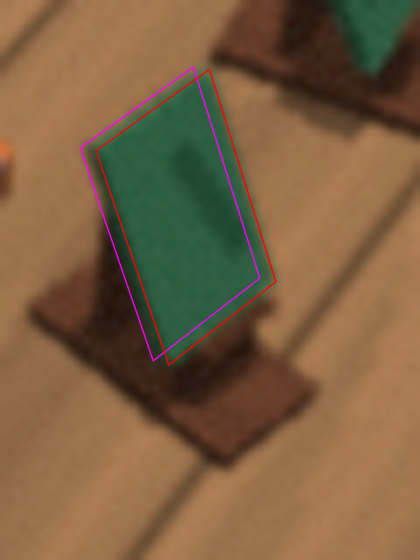

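Run:
```python
from h import *
s=status.get_state(); T=fr(.5595,.168,.0796,-.22,-.5)
p=tp(T,[0,0,.080])[0]; print(p,tool(-.22,.5)); print(rel(s,tool(-.22,.5),p))
```

```text
[0.52207039 0.17636999 0.1498066 ] [[ 0.21822962  0.85643058  0.46787016]
 [ 0.97589745 -0.19151451 -0.10462485]
 [ 0.          0.47942554 -0.87758256]]
(array([0.27861428, 0.03792985, 0.09151637]), array([-0.50102193,  0.00256085, -0.01701735]))
```

Call:
{"api": "carry_out", "payload": {"plan": [{"x": 0.14,"y": 0.015,"z": 0.01,"ax": -0.25,"ay": 0,"az": 0,"hand": 1},{"x": 0.14,"y": 0.015,"z": 0.01,"ax": -0.25,"ay": 0,"az": 0,"hand": 1},{"x": 0.14,"y": 0.015,"z": 0.01,"ax": -0.25,"ay": 0,"az": 0,"hand": 1},{"x": 0.279,"y": 0.038,"z": 0.092,"ax": -0.5,"ay": 0,"az": -0.01,"hand": 1},{"x": 0.279,"y": 0.038,"z": 0.092,"ax": -0.5,"ay": 0,"az": -0.01,"hand": 1},{"x": 0.279,"y": 0.038,"z": 0.092,"ax": -0.5,"ay": 0,"az": -0.01,"hand": 1},{"x": 0.279,"y": 0.038,"z": 0.092,"ax": -0.5,"ay": 0,"az": -0.01,"hand": 1},{"x": 0.279,"y": 0.038,"z": 0.092,"ax": -0.5,"ay": 0,"az": -0.01,"hand": 1},{"x": 0.279,"y": 0.038,"z": 0.092,"ax": -0.5,"ay": 0,"az": -0.01,"hand": 1},{"x": 0.279,"y": 0.038,"z": 0.092,"ax": -0.5,"ay": 0,"az": -0.01,"hand": 1},{"x": 0.279,"y": 0.038,"z": 0.092,"ax": -0.5,"ay": 0,"az": -0.01,"hand": 1}]}}

```text
clock: 3.45
tcp_pos: [0.5218, 0.1775, 0.1495]
orientation: [0.193, 0.758, 0.604, 0.153]
wrist_force: [0.6, -0.7, 0.6]
finger_gap: 0.0855
```

Run:
```python
from fits import *
s=status.get_state(); print(s['tcp_pos'],s['clock'],s['joint_pos'])
m=viewer.camera_model('wrist'); im=viewer.read_camera('wrist'); pickle.dump((s,m,im),open('w3.pkl','wb'))
T=fr(.5595,.168,.0796,-.22,-.5); print(rel(s,tool(-.22,.5),tp(T,[0,0,.08])[0]))
draw({'w3':(m,im[:,:,::-1].copy())},slabL(T),'s2',{'w3':(120,150,380,250,2)})
```

```text
[0.52178742 0.17748567 0.14953265] 3.45 [ 0.31779372  0.02651556 -0.644176    0.46435094 -0.25060028  0.4880014 ]
(array([-1.02401026e-03,  5.92564467e-04,  1.15137010e-05]), array([-0.00136463,  0.00352294, -0.00506759]))
```

View pics/s2_w3.png

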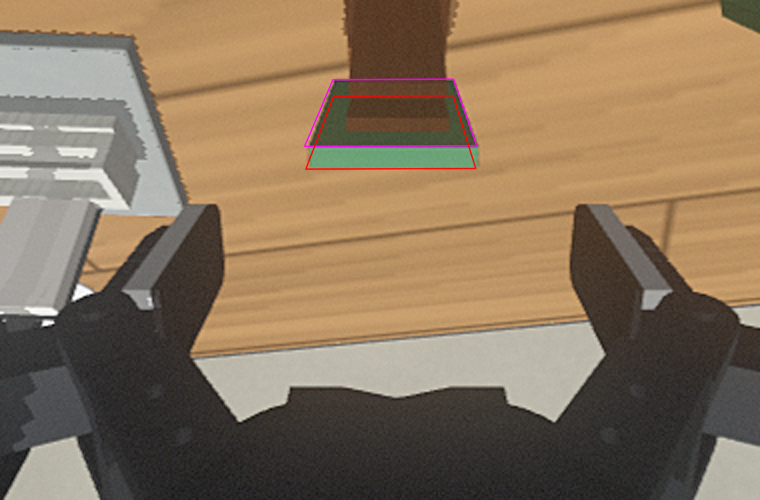

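Overlay matches within about 1 px, and the slab is centred between the fingers. I'll descend and grip.

Call:
{"api": "carry_out", "payload": {"plan": [{"x": -0.001,"y": 0.0005,"z": 0.037,"ax": 0,"ay": 0.003,"az": -0.005,"hand": 1},{"x": -0.001,"y": 0.0005,"z": 0.06,"ax": 0,"ay": 0.003,"az": -0.005,"hand": 1},{"x": -0.001,"y": 0.0005,"z": 0.074,"ax": 0,"ay": 0.003,"az": -0.005,"hand": 1},{"x": -0.001,"y": 0.0005,"z": 0.074,"ax": 0,"ay": 0.003,"az": -0.005,"hand": 1},{"x": -0.001,"y": 0.0005,"z": 0.074,"ax": 0,"ay": 0.003,"az": -0.005,"hand": 1}], "squeeze": 60}}

```text
clock: 3.92
tcp_pos: [0.5566, 0.1666, 0.0853]
orientation: [0.193, 0.757, 0.605, 0.154]
wrist_force: [-0.9, -0.2, 0.1]
finger_gap: 0.0854
```

Run:
```python
from h import *
s=status.get_state(); T=fr(.5595,.168,.0796,-.22,-.5)
print(s['wrist_force'],rel(s,tool(-.22,.5),tp(T,[0,0,.006])[0]))
```

```text
[-0.86382174 -0.21914564  0.05104427] (array([ 0.00197379, -0.00055895,  0.00024432]), array([-0.00134226,  0.00198975, -0.00299457]))
```

Call:
{"api": "carry_out", "payload": {"plan": [{"x": 0.002,"y": -0.0005,"z": 0,"ax": 0,"ay": 0,"az": 0,"hand": 0.72},{"x": 0.002,"y": -0.0005,"z": 0,"ax": 0,"ay": 0,"az": 0,"hand": 0.6},{"x": 0.002,"y": -0.0005,"z": 0,"ax": 0,"ay": 0,"az": 0,"hand": 0.4},{"x": 0.002,"y": -0.0005,"z": 0,"ax": 0,"ay": 0,"az": 0,"hand": 0.4},{"x": 0.002,"y": -0.0005,"z": 0,"ax": 0,"ay": 0,"az": 0,"hand": 0.4},{"x": 0.002,"y": -0.0005,"z": 0,"ax": 0,"ay": 0,"az": 0,"hand": 0.4},{"x": 0.002,"y": -0.0005,"z": 0,"ax": 0,"ay": 0,"az": 0,"hand": 0.4},{"x": 0.002,"y": -0.0005,"z": 0,"ax": 0,"ay": 0,"az": 0,"hand": 0.4}], "squeeze": 60}}

```text
clock: 4.58
tcp_pos: [0.5571, 0.1689, 0.0872]
orientation: [0.194, 0.757, 0.604, 0.155]
wrist_force: [-3.4, -1.4, 6.3]
finger_gap: 0.055
```

Run:
```python
from fits import *
s=status.get_state(); print(s['tcp_pos'],s['wrist_force'],s['ft_torque'])
m=viewer.camera_model('wrist'); im=viewer.read_camera('wrist'); pickle.dump((s,m,im),open('w4.pkl','wb'))
T=fr(.5595,.168,.0796,-.22,-.5); Rt=T[:3,:3]; q=quat(s)
print(rel(s,tool(-.22,.5),tp(T,[0,0,.006])[0]))
draw({'w4':(m,im[:,:,::-1].copy())},slabL(T),'s3',{'w4':(120,150,380,250,2)})
```

```text
[0.55714766 0.16892375 0.0871636 ] [-3.37926674 -1.35462718  6.30169282] [-0.21360374  0.54277849 -0.13588771]
(array([-0.00039028, -0.00143616,  0.00183328]), array([ 0.00149782,  0.00132484, -0.00318876]))
```

View pics/s3_w4.png

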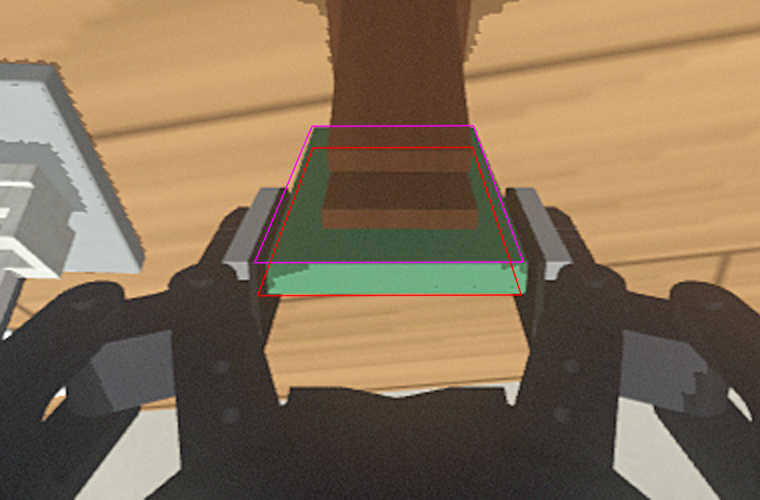

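Call:
{"api": "carry_out", "payload": {"plan": [{"x": 0,"y": 0,"z": -0.01,"ax": 0,"ay": 0,"az": 0,"hand": 0.4},{"x": 0,"y": 0.001,"z": -0.03,"ax": 0,"ay": 0,"az": 0,"hand": 0.4},{"x": 0,"y": 0.003,"z": -0.06,"ax": 0,"ay": 0,"az": 0,"hand": 0.4},{"x": 0,"y": 0.003,"z": -0.09,"ax": 0,"ay": 0,"az": 0,"hand": 0.4},{"x": 0,"y": 0.003,"z": -0.12,"ax": 0,"ay": 0,"az": 0,"hand": 0.4},{"x": 0,"y": 0.003,"z": -0.12,"ax": 0,"ay": 0,"az": 0,"hand": 0.4}], "squeeze": 60}}

```text
clock: 5.13
tcp_pos: [0.5042, 0.1827, 0.2006]
orientation: [0.195, 0.756, 0.604, 0.159]
wrist_force: [0.9, -0.4, -0.9]
finger_gap: 0.0554
```

Run:
```python
from fits import *
s=status.get_state(); print(s['tcp_pos'],s['wrist_force'],s['ft_torque'],s['finger_gap'],s['clock'],s['joint_pos'])
m=viewer.camera_model('wrist'); im=viewer.read_camera('wrist'); pickle.dump((s,m,im),open('w5.pkl','wb'))
# slab in tool: origin (0,-.0014,.0078); slab x = tool y, slab y = tool x, slab z=-tool z
q=quat(s).as_matrix(); T=np.eye(4); T[:3,:3]=q@np.array([[0,1,0],[1,0,0],[0,0,-1.]]); T[:3,3]=s['tcp_pos']+q@[0,-.0014,.0078]
draw({'w5':(m,im[:,:,::-1].copy())},slabL(T),'s4',{'w5':(160,180,310,180,2.5)} if 0 else {'w5':(160,180,310,180,2)})
```

```text
[0.50421431 0.18273998 0.20057306] [ 0.85570427 -0.36416325 -0.85946778] [0.1267203  0.45418511 0.00187128] 0.05543694227455539 5.1333 [ 0.34212662 -0.05554541 -0.59132852  0.59194621 -0.25943097  0.50633   ]
```

View pics/s4_w5.png

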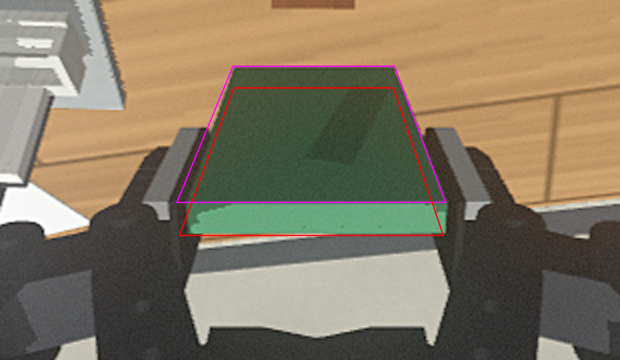

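Overlay fits the held slab, so the in-hand pose is known. Next I'll plan the tip-in path in the cradle plane.

```bash
cat > path.py <<'E'
import numpy as np
from scipy.optimize import minimize
def poly(b,th): # b lower-edge centre (mm), th lean toward robot(-x)
    u=np.array([-np.sin(th),np.cos(th)]); n=np.array([np.cos(th),np.sin(th)])
    return np.array([b-4*n,b+4*n,b+4*n+86*u,b-4*n+86*u])
OBS=[np.array(p,float) for p in ([(0,-10),(30,-10),(30,90),(0,90)],[(-60,-10),(-10.5,-10),(-10.5,10),(-21.3,22),(-28,22),(-60,-5)],[(-46,97),(40,97),(40,105),(-46,105)],[(-60,-10),(10,-10),(10,0),(-60,0)])]
def sat(A,B):
    best=-1e9
    for P,Q in ((A,B),(B,A)):
        c=P.mean(0)
        for i in range(len(P)):
            e=P[(i+1)%len(P)]-P[i]; n=np.array([e[1],-e[0]]); L=np.linalg.norm(n)
            if L<1e-9: continue
            n/=L
            if n@(P[i]-c)<0:n=-n
            best=max(best,min((q-P[i])@n for q in Q))
    return best
def cl(b,th): return [sat(poly(np.array(b),th),o) for o in OBS]
if __name__=='__main__':
    for th in (.9,.8,.7,.64,.55,.45,.35,.25,.15,.1,.05,.0):
        best=None
        for x in np.arange(-30,0,.25):
            for z in np.arange(0.,25,.25):
                c=cl((x,z),th); k=min(min(c),1.0)-.02*z
                if best is None or k>best[0]: best=(k,x,z,c)
        print(th,best[1:3],np.round(best[3],1))
    print('slide in at .64')
    for th,b in ((.64,(-11,9)),(.7,(-11,9)),(.8,(-12,10))):
        for d in (0,5,10,15,20,30,45): 
            p=np.array(b)+d*np.array([-np.sin(th),np.cos(th)]); print(th,d,p.round(1),np.round(cl(p,th),1))
E
python3 path.py
```

```text
0.9 (np.float64(-3.75), np.float64(14.5)) [ 1.3  1.  34.4 11.4]
0.8 (np.float64(-4.0), np.float64(12.25)) [ 1.2  1.1 27.5  9.4]
0.7 (np.float64(-4.25), np.float64(10.5)) [ 1.2  1.1 19.8  7.9]
0.64 (np.float64(-4.25), np.float64(10.0)) [ 1.   1.  15.6  7.6]
0.55 (np.float64(-4.5), np.float64(10.0)) [ 1.1  1.1 11.6  7.9]
0.45 (np.float64(-4.75), np.float64(9.75)) [1.1 1.1 8.1 8. ]
0.35 (np.float64(-4.75), np.float64(9.0)) [1.  1.1 5.8 7.6]
0.25 (np.float64(-5.0), np.float64(8.75)) [1.1 1.  3.9 7.8]
0.15 (np.float64(-5.0), np.float64(7.25)) [1.  1.  4.1 6.7]
0.1 (np.float64(-5.0), np.float64(5.25)) [1.  1.  5.8 4.9]
0.05 (np.float64(-5.0), np.float64(1.25)) [1.  1.1 9.7 1.1]
0.0 (np.float64(-5.5), np.float64(1.0)) [ 1.5  1.  10.   1. ]
slide in at .64
0.64 0 [-11.   9.] [ 7.8 -5.  20.5  6.6]
0.64 5 [-14.  13.] [10.8 -4.6 20.5 10.6]
0.64 10 [-17.  17.] [13.8 -4.1 20.5 14.6]
0.64 15 [-20.  21.] [16.7 -3.4 20.5 18.6]
0.64 20 [-22.9  25. ] [19.7  0.7 20.5 22.7]
0.64 30 [-28.9  33.1] [25.7  9.4 20.5 30.7]
0.64 45 [-37.9  45.1] [34.7 24.4 20.5 42.7]
0.7 0 [-11.   9.] [ 7.9 -5.  25.9  6.4]
0.7 5 [-14.2  12.8] [11.2 -4.9 25.9 10.2]
0.7 10 [-17.4  16.6] [14.4 -4.7 25.9 14.1]
0.7 15 [-20.7  20.5] [17.6 -4.1 25.9 17.9]
0.7 20 [-23.9  24.3] [20.8 -0.3 25.9 21.7]
0.7 30 [-30.3  31.9] [27.3  9.1 25.9 29.4]
0.7 45 [-40.   43.4] [36.9 24.1 25.9 40.8]
0.8 0 [-12.  10.] [ 9.2 -6.1 34.7  7.1]
0.8 5 [-15.6  13.5] [12.8 -6.1 34.7 10.6]
0.8 10 [-19.2  17. ] [16.4 -6.1 34.7 14.1]
0.8 15 [-22.8  20.5] [20.  -4.4 34.7 17.6]
0.8 20 [-26.3  23.9] [23.6  0.  34.7 21.1]
0.8 30 [-33.5  30.9] [30.7 10.  34.7 28. ]
0.8 45 [-44.3  41.4] [41.5 24.9 34.7 38.5]
```

```bash
cat > wp.py <<'E'
from fits import *
M=np.array([[0,1,0],[1,0,0],[0,0,-1.]])
OFF=np.array([0,-.0014,.0078]) # slab mid in tool
CR=[.611,-.0372,-.275]
def crT(v=None):
    v=CR if v is None else v; return fr(v[0],v[1],.026,v[2],.14)
def slabpose(b,th,y=0,v=None):
    T=crT(v); Rs=T[:3,:3]@Ry(-th); bb=tp(T,np.array([b[0],y,b[1]])/1000)[0]
    return Rs,bb+Rs@[0,0,.043]
def toolpose(b,th,y=0,v=None):
    Rs,p=slabpose(b,th,y,v); Rt=Rs@M.T; return Rt,p-Rt@OFF
def slabnow(s):
    q=quat(s).as_matrix(); T=np.eye(4);T[:3,:3]=q@M;T[:3,3]=s['tcp_pos']+q@OFF; return T
def where(s,v=None):
    S=slabnow(s); C=np.linalg.inv(crT(v)); A=C@S; b=(A@[0,0,-.043,1])[:3]*1000
    e=R.from_matrix(A[:3,:3]).as_euler('YXZ'); return b.round(1),(-e[0]).round(3),e[1:].round(3)
def show(s,wps,v=None):
    for w in wps:
        Rt,p=toolpose(w[:2],w[2],*(w[3:]),v=v); sh,rv=rel(s,Rt,p); print(w,'->',np.round(sh,4),np.round(rv,3),'tcp',p.round(3))
E
python3 - <<'E'
from wp import *
s=status.get_state(); print(where(s))
u=lambda d,th=.66:(-7-d*np.sin(th),14+d*np.cos(th),th)
show(s,[u(130),u(70),u(60),u(0)])
E
```

```text
(array([-155.2,  183.9,  106.7]), np.float64(0.647), array([0.03 , 0.044]))
(np.float64(-86.70519075654639), np.float64(116.69899009465746), 0.66) -> [-0.1858  0.0518  0.0278] [-0.012 -0.03   0.044] tcp [ 0.521 -0.012  0.198]
(np.float64(-49.918179638140366), np.float64(69.29945620481556), 0.66) -> [-0.1876  0.0525  0.0878] [-0.012 -0.03   0.044] tcp [ 0.55  -0.02   0.146]
(np.float64(-43.78701111840603), np.float64(61.399533889841905), 0.66) -> [-0.1879  0.0527  0.0978] [-0.012 -0.03   0.044] tcp [ 0.554 -0.021  0.138]
(np.float64(-7.0), np.float64(14.0), 0.66) -> [-0.1897  0.0534  0.1577] [-0.012 -0.03   0.044] tcp [ 0.583 -0.029  0.086]
```

Call:
{"api": "carry_out", "payload": {"plan": [{"x": -0.1,"y": 0.01,"z": 0,"ax": -0.012,"ay": -0.03,"az": 0.044,"hand": 0.4},{"x": -0.1,"y": 0.01,"z": 0,"ax": -0.012,"ay": -0.03,"az": 0.044,"hand": 0.4},{"x": -0.1,"y": 0.01,"z": 0,"ax": -0.012,"ay": -0.03,"az": 0.044,"hand": 0.4},{"x": -0.186,"y": 0.052,"z": 0.028,"ax": -0.012,"ay": -0.03,"az": 0.044,"hand": 0.4},{"x": -0.186,"y": 0.052,"z": 0.028,"ax": -0.012,"ay": -0.03,"az": 0.044,"hand": 0.4},{"x": -0.186,"y": 0.052,"z": 0.028,"ax": -0.012,"ay": -0.03,"az": 0.044,"hand": 0.4},{"x": -0.187,"y": 0.052,"z": 0.06,"ax": -0.012,"ay": -0.03,"az": 0.044,"hand": 0.4},{"x": -0.1876,"y": 0.0525,"z": 0.087,"ax": -0.012,"ay": -0.03,"az": 0.044,"hand": 0.4},{"x": -0.1876,"y": 0.0525,"z": 0.088,"ax": -0.012,"ay": -0.03,"az": 0.044,"hand": 0.4},{"x": -0.1876,"y": 0.0525,"z": 0.088,"ax": -0.012,"ay": -0.03,"az": 0.044,"hand": 0.4}], "squeeze": 60}}

```text
clock: 6.02
tcp_pos: [0.5477, -0.02, 0.1431]
orientation: [0.203, 0.771, 0.584, 0.153]
wrist_force: [0.7, 0.1, -1.7]
finger_gap: 0.0549
```

Run:
```python
from wp import *
s=status.get_state(); print(where(s),s['wrist_force'],s['clock'],s['joint_pos'])
m=viewer.camera_model('wrist'); im=viewer.read_camera('wrist'); pickle.dump((s,m,im),open('w6.pkl','wb'))
ms=viewer.camera_model('scene'); ims=viewer.read_camera('scene')
d={'w6':(m,im[:,:,::-1].copy()),'sc':(ms,ims[:,:,::-1].copy())}
draw(d,slabL(slabnow(s))+stand(crT()),'s5',{'w6':(140,120,330,230,2),'sc':(290,170,120,120,5)})
```

```text
(array([-51.5,  -0.7,  65.6]), np.float64(0.654), array([-0.001, -0.   ])) [ 0.66071276  0.11150646 -1.68177001] 6.0167 [-0.14808621 -0.03332634 -0.74178053  0.35234022 -0.06327608  0.11075981]
```

View pics/s5_w6.png

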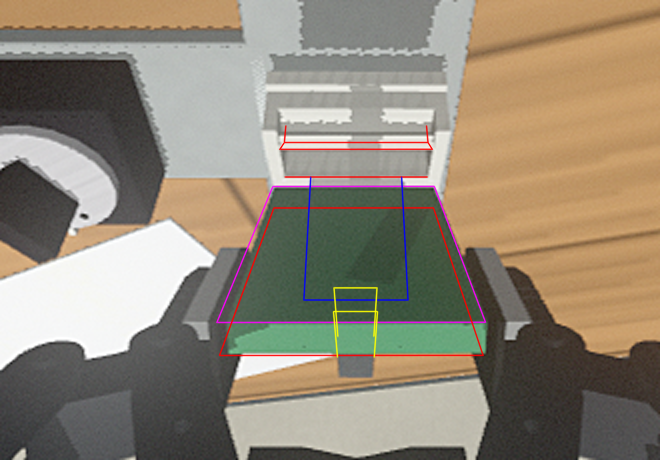

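View pics/s5_sc.png

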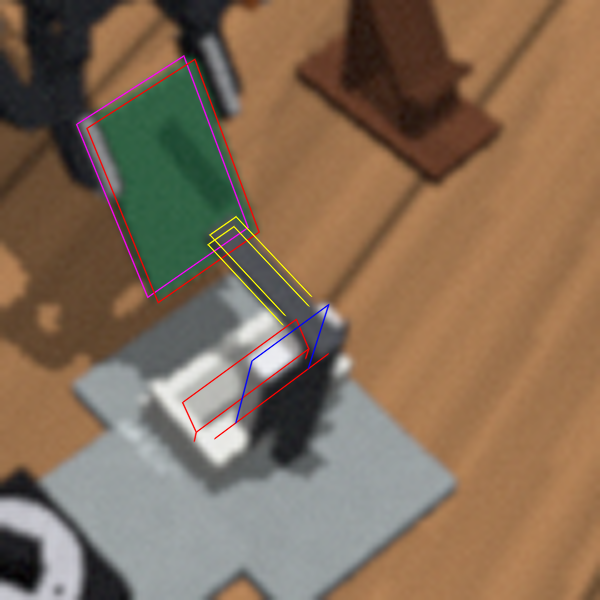

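Run:
```python
from wp import *
s=status.get_state(); print(where(s),s['tcp_pos'],s['qvel'].round(3))
u=lambda d,th=.66:(-7-d*np.sin(th),14+d*np.cos(th),th)
show(s,[u(40),u(20),u(8)])
```

```text
(array([-50.4,   0.2,  68.9]), np.float64(0.659), array([0.   , 0.001])) [ 0.54921556 -0.01957627  0.14609342] [ 0.007 -0.021  0.016 -0.004  0.001  0.001]
(np.float64(-31.524674078937352), np.float64(45.5996892598946), 0.66) -> [-0.0002  0.0006  0.03  ] [-0.001 -0.     0.001] tcp [ 0.564 -0.024  0.12 ]
(np.float64(-19.262337039468676), np.float64(29.7998446299473), 0.66) -> [-0.0002  0.0006  0.05  ] [-0.001 -0.     0.001] tcp [ 0.574 -0.027  0.103]
(np.float64(-11.90493481578747), np.float64(20.31993785197892), 0.66) -> [-0.0002  0.0006  0.062 ] [-0.001 -0.     0.001] tcp [ 0.579 -0.028  0.093]
```

Call:
{"api": "carry_out", "payload": {"plan": [{"x": 0,"y": 0.0006,"z": 0.02,"ax": 0,"ay": 0,"az": 0,"hand": 0.4},{"x": 0,"y": 0.0006,"z": 0.04,"ax": 0,"ay": 0,"az": 0,"hand": 0.4},{"x": 0,"y": 0.0006,"z": 0.052,"ax": 0,"ay": 0,"az": 0,"hand": 0.4},{"x": 0,"y": 0.0006,"z": 0.06,"ax": 0,"ay": 0,"az": 0,"hand": 0.4},{"x": 0,"y": 0.0006,"z": 0.062,"ax": 0,"ay": 0,"az": 0,"hand": 0.4},{"x": 0,"y": 0.0006,"z": 0.062,"ax": 0,"ay": 0,"az": 0,"hand": 0.4},{"x": 0,"y": 0.0006,"z": 0.062,"ax": 0,"ay": 0,"az": 0,"hand": 0.4}], "squeeze": 60}}

```text
clock: 6.7
tcp_pos: [0.5796, -0.0278, 0.0936]
orientation: [0.205, 0.77, 0.584, 0.155]
wrist_force: [0.1, 0.2, -0.5]
finger_gap: 0.0548
```

Run:
```python
from wp import *
s=status.get_state(); print(where(s),s['wrist_force'],s['clock'])
m=viewer.camera_model('wrist'); im=viewer.read_camera('wrist'); pickle.dump((s,m,im),open('w7.pkl','wb'))
ms=viewer.camera_model('scene'); ims=viewer.read_camera('scene')
d={'w7':(m,im[:,:,::-1].copy()),'sc':(ms,ims[:,:,::-1].copy())}
draw(d,slabL(slabnow(s))+stand(crT()),'s6',{'w7':(140,120,330,230,2),'sc':(290,170,120,120,5)})
s=status.get_state();print(where(s))
show(s,[(-7,13,.64),(-5,11,.5),(-5,10,.35),(-5,9.3,.25),(-5,7.7,.15),(-5,5,.09)])
```

```text
(array([-11.8,   0.5,  21.4]), np.float64(0.66), array([0.   , 0.001])) [ 0.11145946  0.18299612 -0.49434955] 6.7
(array([-11.7,   0.4,  21.6]), np.float64(0.66), array([0.   , 0.001]))
(-7, 13, 0.64) -> [-0.0004 -0.0005  0.0097] [ 0.02  -0.     0.001] tcp [ 0.584 -0.03   0.085]
(-5, 11, 0.5) -> [-0.0004  0.0069  0.0133] [ 0.16  -0.     0.001] tcp [ 0.592 -0.032  0.086]
(-5, 10, 0.35) -> [-0.0004  0.0137  0.0161] [ 0.31  -0.     0.001] tcp [ 0.599 -0.034  0.087]
(-5, 9.3, 0.25) -> [-0.0004  0.0179  0.0186] [ 0.41  -0.     0.001] tcp [ 0.603 -0.035  0.087]
(-5, 7.7, 0.15) -> [-0.0004  0.0214  0.0222] [ 0.51  -0.     0.001] tcp [ 0.608 -0.036  0.085]
(-5, 5, 0.09) -> [-0.0004  0.0223  0.026 ] [ 0.57  -0.     0.001] tcp [ 0.611 -0.037  0.082]
```

View pics/s6_w7.png

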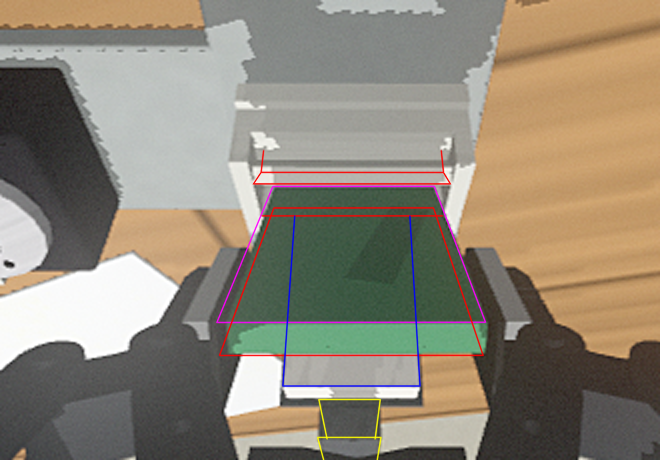

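View pics/s6_sc.png

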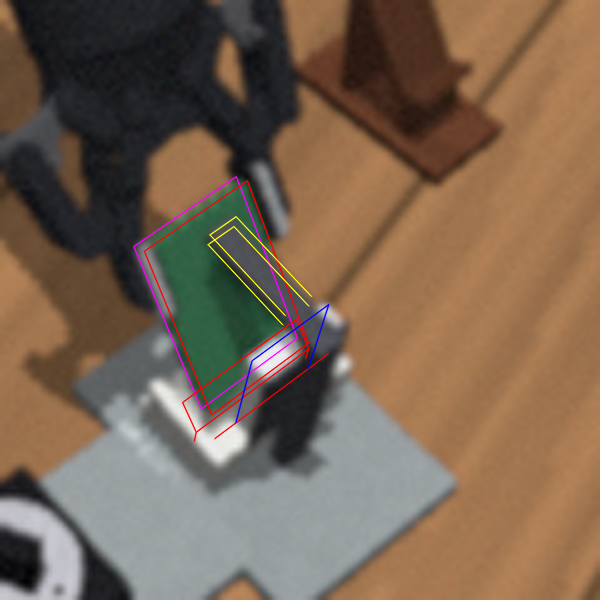

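Alignment is within about 1 mm. Now I'll tip it in and straighten most of the way.

Call:
{"api": "carry_out", "payload": {"plan": [{"x": -0.0004,"y": -0.0005,"z": 0.005,"ax": 0.01,"ay": 0,"az": 0,"hand": 0.4},{"x": -0.0004,"y": -0.0005,"z": 0.0097,"ax": 0.02,"ay": 0,"az": 0,"hand": 0.4},{"x": -0.0004,"y": 0.003,"z": 0.0115,"ax": 0.09,"ay": 0,"az": 0,"hand": 0.4},{"x": -0.0004,"y": 0.0069,"z": 0.0133,"ax": 0.16,"ay": 0,"az": 0,"hand": 0.4},{"x": -0.0004,"y": 0.0104,"z": 0.0147,"ax": 0.235,"ay": 0,"az": 0,"hand": 0.4},{"x": -0.0004,"y": 0.0137,"z": 0.0161,"ax": 0.31,"ay": 0,"az": 0,"hand": 0.4},{"x": -0.0004,"y": 0.0159,"z": 0.0173,"ax": 0.36,"ay": 0,"az": 0,"hand": 0.4},{"x": -0.0004,"y": 0.0179,"z": 0.0186,"ax": 0.41,"ay": 0,"az": 0,"hand": 0.4},{"x": -0.0004,"y": 0.0179,"z": 0.0186,"ax": 0.41,"ay": 0,"az": 0,"hand": 0.4},{"x": -0.0004,"y": 0.0179,"z": 0.0186,"ax": 0.41,"ay": 0,"az": 0,"hand": 0.4}], "squeeze": 60}}

```text
clock: 7.63
tcp_pos: [0.6029, -0.0351, 0.0855]
orientation: [0.043, 0.796, 0.603, 0.032]
wrist_force: [-3.5, 0.8, 1.0]
finger_gap: 0.0549
```

Run:
```python
from wp import *
s=status.get_state(); print(where(s),s['wrist_force'],s['ft_torque'],s['clock'])
m=viewer.camera_model('wrist'); im=viewer.read_camera('wrist'); pickle.dump((s,m,im),open('w8.pkl','wb'))
ms=viewer.camera_model('scene'); ims=viewer.read_camera('scene')
d={'w8':(m,im[:,:,::-1].copy()),'sc':(ms,ims[:,:,::-1].copy())}
draw(d,slabL(slabnow(s))+stand(crT()),'s7',{'w8':(140,120,330,230,2),'sc':(290,170,120,120,5)})
s=status.get_state();print(where(s))
show(s,[(-5,9.3,.25),(-5,7.7,.15),(-5,5,.09),(-4.8,2,.04),(-4.2,0.5,.0),(-3.5,-1,-.0)])
```

```text
(array([-5.5, -0.1,  8.2]), np.float64(0.247), array([-0.   ,  0.001])) [-3.51248951  0.82914088  1.02793541] [0.12853284 0.82736476 0.03152372] 7.6333
(array([-5.6, -0.2,  8.2]), np.float64(0.249), array([-0.   ,  0.001]))
(-5, 9.3, 0.25) -> [ 0.0001  0.0008 -0.0009] [-0.001  0.     0.001] tcp [ 0.603 -0.035  0.087]
(-5, 7.7, 0.15) -> [0.0001 0.0055 0.001 ] [0.099 0.    0.001] tcp [ 0.608 -0.036  0.085]
(-5, 5, 0.09) -> [0.0001 0.0078 0.0041] [0.159 0.    0.001] tcp [ 0.611 -0.037  0.082]
(-4.8, 2, 0.04) -> [0.0001 0.0098 0.0076] [0.209 0.    0.001] tcp [ 0.613 -0.038  0.079]
(-4.2, 0.5, 0.0) -> [0.0001 0.012  0.0097] [0.249 0.    0.001] tcp [ 0.615 -0.038  0.077]
(-3.5, -1, -0.0) -> [0.0001 0.0123 0.0114] [0.249 0.    0.001] tcp [ 0.616 -0.039  0.076]
```

View pics/s7_w8.png

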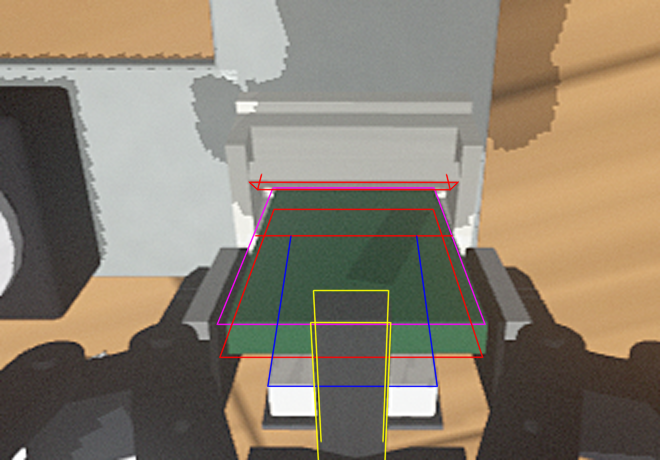

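View pics/s7_sc.png

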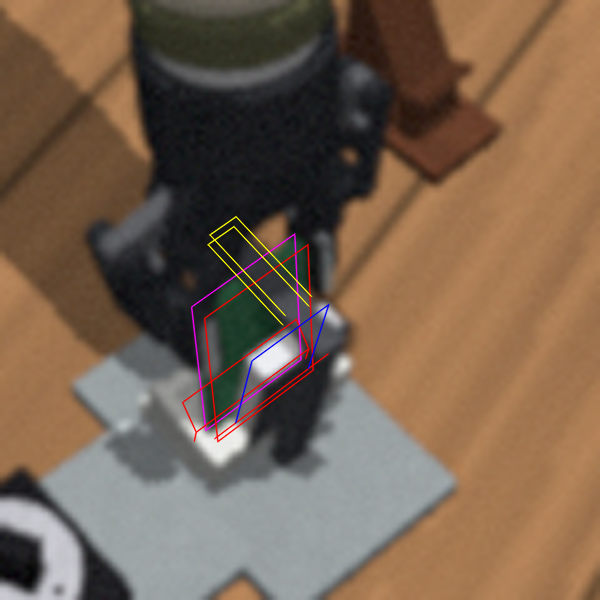

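Call:
{"api": "carry_out", "payload": {"plan": [{"x": 0.0001,"y": 0.0027,"z": 0.0005,"ax": 0.05,"ay": 0,"az": 0,"hand": 0.4},{"x": 0.0001,"y": 0.0055,"z": 0.001,"ax": 0.099,"ay": 0,"az": 0,"hand": 0.4},{"x": 0.0001,"y": 0.0067,"z": 0.0025,"ax": 0.13,"ay": 0,"az": 0,"hand": 0.4},{"x": 0.0001,"y": 0.0078,"z": 0.0041,"ax": 0.159,"ay": 0,"az": 0,"hand": 0.4},{"x": 0.0001,"y": 0.0088,"z": 0.0058,"ax": 0.184,"ay": 0,"az": 0,"hand": 0.4},{"x": 0.0001,"y": 0.0098,"z": 0.0076,"ax": 0.209,"ay": 0,"az": 0,"hand": 0.4},{"x": 0.0001,"y": 0.011,"z": 0.0085,"ax": 0.23,"ay": 0,"az": 0,"hand": 0.4},{"x": 0.0001,"y": 0.012,"z": 0.0097,"ax": 0.249,"ay": 0,"az": 0,"hand": 0.4},{"x": 0.0001,"y": 0.012,"z": 0.0097,"ax": 0.249,"ay": 0,"az": 0,"hand": 0.4},{"x": 0.0001,"y": 0.012,"z": 0.0097,"ax": 0.249,"ay": 0,"az": 0,"hand": 0.4}], "squeeze": 60}}

```text
clock: 8.57
tcp_pos: [0.6148, -0.0383, 0.0785]
orientation: [-0.056, 0.795, 0.602, -0.042]
wrist_force: [-5.0, 0.2, 8.2]
finger_gap: 0.055
```

Run:
```python
from wp import *
s=status.get_state(); print(where(s),s['wrist_force'],s['ft_torque'],s['clock'])
m=viewer.camera_model('wrist'); im=viewer.read_camera('wrist'); pickle.dump((s,m,im),open('w9.pkl','wb'))
ms=viewer.camera_model('scene'); ims=viewer.read_camera('scene')
d={'w9':(m,im[:,:,::-1].copy()),'sc':(ms,ims[:,:,::-1].copy())}
draw(d,slabL(slabnow(s))+stand(crT()),'s8',{'w9':(140,120,330,230,2),'sc':(290,170,120,120,5)})
s=status.get_state();print(where(s))
show(s,[(-4.2,0.5,.0),(-3.5,-1,-.0)])
```

```text
(array([-4.8, -0. ,  1.7]), np.float64(-0.0), array([-0.   ,  0.001])) [-4.98453099  0.19271016  8.23020051] [0.46347889 1.44253222 0.13565913] 8.5667
(array([-4.8, -0. ,  1.8]), np.float64(0.0), array([-0.   ,  0.001]))
(-4.2, 0.5, 0.0) -> [0.     0.0006 0.0013] [0.    0.    0.001] tcp [ 0.615 -0.038  0.077]
(-3.5, -1, -0.0) -> [0.     0.0013 0.0028] [0.    0.    0.001] tcp [ 0.616 -0.039  0.076]
```

View pics/s8_w9.png

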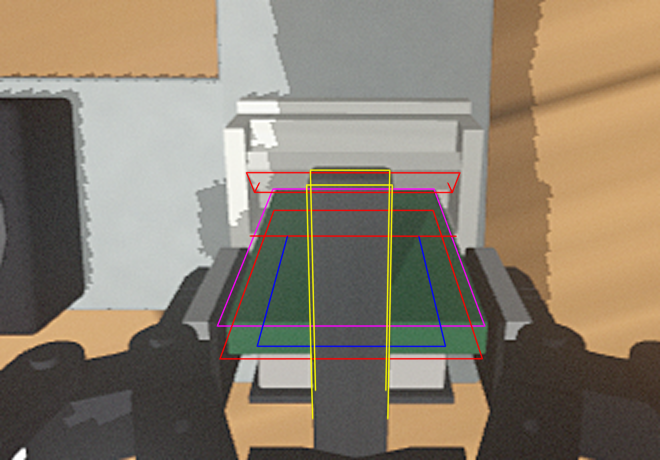

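View pics/s8_sc.png

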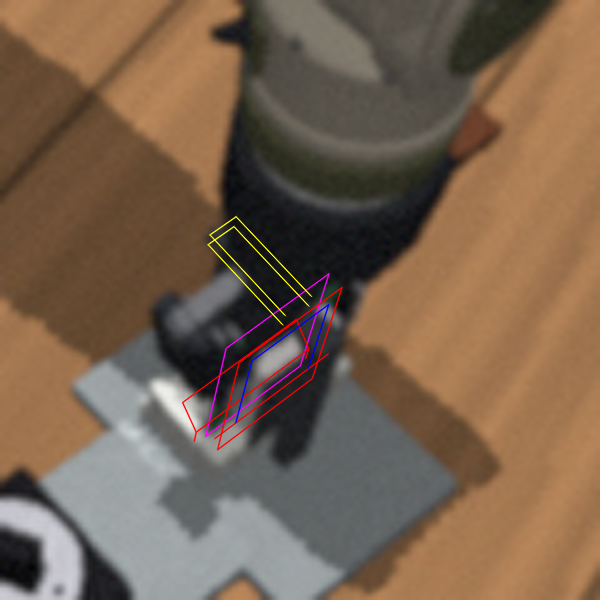

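Call:
{"api": "carry_out", "payload": {"plan": [{"x": 0,"y": 0.0005,"z": 0.0015,"ax": 0,"ay": 0,"az": 0,"hand": 0.4},{"x": 0,"y": 0.001,"z": 0.003,"ax": 0,"ay": 0,"az": 0,"hand": 0.4},{"x": 0,"y": 0.001,"z": 0.003,"ax": 0,"ay": 0,"az": 0,"hand": 0.4},{"x": 0,"y": 0.001,"z": 0.003,"ax": 0,"ay": 0,"az": 0,"hand": 0.4}], "squeeze": 60}}

```text
clock: 9.0
tcp_pos: [0.6149, -0.0383, 0.0785]
orientation: [-0.055, 0.795, 0.603, -0.042]
wrist_force: [-7.4, 0.5, 16.8]
finger_gap: 0.055
```

Run:
```python
from wp import *
s=status.get_state(); print(where(s),s['wrist_force'],s['ft_torque'],s['clock'])
q=quat(s); print('force tool',q.inv().apply(s['wrist_force']))
```

```text
(array([-4.6,  0. ,  1.7]), np.float64(0.002), array([-0.   ,  0.001])) [-7.41990263  0.4626633  16.84879017] [0.56186407 2.11539012 0.10865155] 9.0
force tool [ -1.56376573  -9.51595979 -15.68922842]
```

Call:
{"api": "carry_out", "payload": {"plan": [{"x": 0,"y": 0.0003,"z": 0.0003,"ax": 0,"ay": 0,"az": 0,"hand": 0.4},{"x": 0,"y": 0.0003,"z": 0.0003,"ax": 0,"ay": 0,"az": 0,"hand": 0.4},{"x": 0,"y": 0.0003,"z": 0.0003,"ax": 0,"ay": 0,"az": 0,"hand": 0.7},{"x": 0,"y": 0.0003,"z": 0.0003,"ax": 0,"ay": 0,"az": 0,"hand": 0.8},{"x": 0,"y": 0.0003,"z": 0.0003,"ax": 0,"ay": 0,"az": 0,"hand": 1},{"x": 0,"y": 0.0003,"z": 0.0003,"ax": 0,"ay": 0,"az": 0,"hand": 1},{"x": 0,"y": 0.0003,"z": 0.0003,"ax": 0,"ay": 0,"az": 0,"hand": 1},{"x": 0,"y": 0.0003,"z": 0.0003,"ax": 0,"ay": 0,"az": 0,"hand": 1}], "squeeze": 40}}

```text
clock: 9.67
tcp_pos: [0.6154, -0.0385, 0.078]
orientation: [-0.055, 0.795, 0.603, -0.042]
wrist_force: [-0.0, -0.4, -0.1]
finger_gap: 0.0853
```

Run:
```python
from wp import *
s=status.get_state(); print(where(s),s['wrist_force'],s['ft_torque'],s['clock'])
m=viewer.camera_model('wrist'); im=viewer.read_camera('wrist'); pickle.dump((s,m,im),open('w10.pkl','wb'))
d={'w10':(m,im[:,:,::-1].copy())}
draw(d,slabL(slabnow(s)),'s9',{'w10':(140,120,330,230,2)})
```

```text
(array([-4. , -0. ,  1.3]), np.float64(0.002), array([-0.   ,  0.001])) [-0.04710661 -0.360935   -0.14583309] [-0.02796819 -0.0942594  -0.03554642] 9.6667
```

View pics/s9_w10.png

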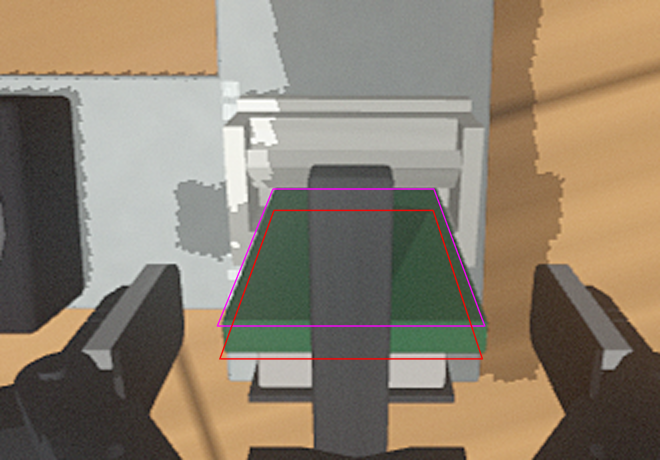

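Call:
{"api": "carry_out", "payload": {"plan": [{"x": 0,"y": 0,"z": -0.02,"ax": 0,"ay": 0,"az": 0,"hand": 1},{"x": 0,"y": 0,"z": -0.05,"ax": 0,"ay": 0,"az": 0,"hand": 1},{"x": 0,"y": 0,"z": -0.085,"ax": 0,"ay": 0,"az": 0,"hand": 1},{"x": 0,"y": 0,"z": -0.12,"ax": 0,"ay": 0,"az": 0,"hand": 1},{"x": 0,"y": -0.01,"z": -0.14,"ax": 0,"ay": 0,"az": 0,"hand": 1},{"x": 0,"y": -0.03,"z": -0.14,"ax": -0.07,"ay": 0,"az": 0,"hand": 1},{"x": 0,"y": -0.06,"z": -0.14,"ax": -0.14,"ay": 0,"az": 0,"hand": 1},{"x": 0,"y": -0.06,"z": -0.14,"ax": -0.14,"ay": 0,"az": 0,"hand": 1}]}}

```text
clock: 10.38
tcp_pos: [0.5623, -0.0237, 0.2213]
orientation: [-0.005, 0.797, 0.605, -0.004]
wrist_force: [-2.9, 0.5, -1.9]
finger_gap: 0.0855
```

Run:
```python
from wp import *
s=status.get_state(); print(s['tcp_pos'],s['wrist_force'],s['clock'],s['joint_pos'])
m=viewer.camera_model('wrist'); im=viewer.read_camera('wrist'); pickle.dump((s,m,im),open('w11.pkl','wb'))
d={'w11':(m,im[:,:,::-1].copy())}
Rs,p=slabpose((-4,0),0); S=np.eye(4);S[:3,:3]=Rs;S[:3,3]=p
t=tp(fr(CR[0],CR[1],0,CR[2]),[0,-.14,0])[0]; print(t)
draw(d,slabL(S)+stand(crT())+turret(None,CR[2],.5,t),'t1',{'w11':(180,150,260,200,2.5 if 0 else 3)})
s=status.get_state()
for h in (.15,.064): print(rel(s,tool(CR[2]+.5),[.572,-.173,h]))
```

```text
[ 0.56225273 -0.02370601  0.2213255 ] [-2.9382435   0.53541741 -1.87611304] 10.3833 [-1.84696719e-01  3.02982762e-01  7.41155317e-03  1.28793190e+00
 -1.53195563e-04  8.75988886e-02]
[ 0.57298343 -0.17193953  0.        ]
(array([-0.14121132,  0.04419752,  0.07319928]), array([-0.00646507, -0.0008013 , -0.49766643]))
(array([-0.1411419 ,  0.04474764,  0.15919749]), array([-0.00646507, -0.0008013 , -0.49766643]))
```

View pics/t1_w11.png

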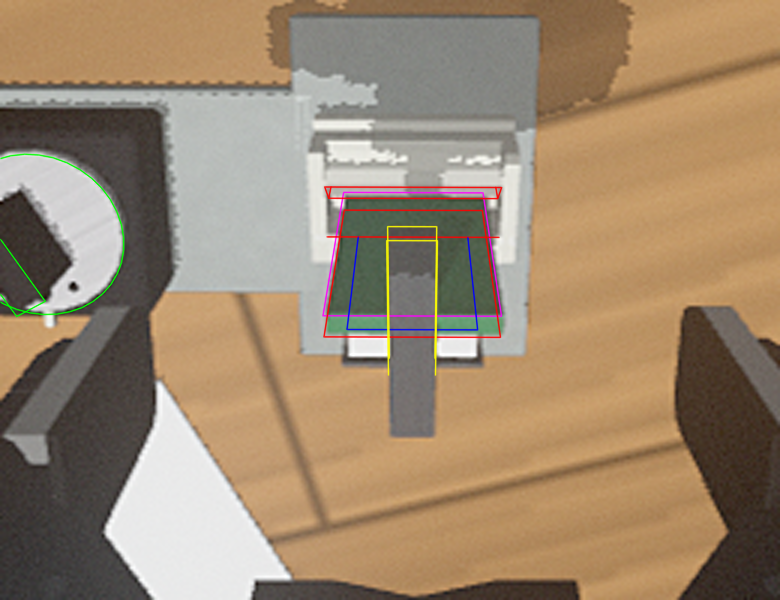

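Released slab coincides with the seated model, with its top edge against the white panel at about row 335. Moving on to the turret.

Call:
{"api": "carry_out", "payload": {"plan": [{"x": -0.141,"y": 0.044,"z": 0.0,"ax": -0.006,"ay": 0,"az": -0.498,"hand": 1},{"x": -0.141,"y": 0.044,"z": 0.0,"ax": -0.006,"ay": 0,"az": -0.498,"hand": 1},{"x": -0.141,"y": 0.044,"z": 0.0,"ax": -0.006,"ay": 0,"az": -0.498,"hand": 1},{"x": -0.141,"y": 0.044,"z": 0.03,"ax": -0.006,"ay": 0,"az": -0.498,"hand": 0.7},{"x": -0.141,"y": 0.044,"z": 0.06,"ax": -0.006,"ay": 0,"az": -0.498,"hand": 0.7},{"x": -0.141,"y": 0.044,"z": 0.073,"ax": -0.006,"ay": 0,"az": -0.498,"hand": 0.7},{"x": -0.141,"y": 0.044,"z": 0.073,"ax": -0.006,"ay": 0,"az": -0.498,"hand": 0.7},{"x": -0.141,"y": 0.044,"z": 0.073,"ax": -0.006,"ay": 0,"az": -0.498,"hand": 0.7},{"x": -0.141,"y": 0.044,"z": 0.073,"ax": -0.006,"ay": 0,"az": -0.498,"hand": 0.7}]}}

```text
clock: 11.18
tcp_pos: [0.5731, -0.173, 0.1515]
orientation: [0.0, 0.623, 0.782, 0.0]
wrist_force: [0.4, -0.3, 0.9]
finger_gap: 0.0598
```

Run:
```python
from wp import *
s=status.get_state(); print(s['tcp_pos'],s['wrist_force'],s['clock'],s['joint_pos'])
m=viewer.camera_model('wrist'); im=viewer.read_camera('wrist'); pickle.dump((s,m,im),open('w12.pkl','wb'))
d={'w12':(m,im[:,:,::-1].copy())}
c=[.572,-.1725]
draw(d,turret(None,CR[2],.5,c),'t2',{'w12':(200,150,240,200,3)})
s=status.get_state()
for h in (.1,.064): print(rel(s,tool(CR[2]+.5),[*c,h]))
```

```text
[ 0.57311402 -0.17300079  0.1514965 ] [ 0.40907628 -0.27969879  0.85832132] 11.1833 [-4.27495460e-01  3.90670331e-01 -4.00045748e-02  1.13899740e+00
  5.89964945e-04 -6.53176675e-01]
(array([ 0.00077798, -0.00125351,  0.05193779]), array([0.0019595 , 0.00081101, 0.00089607]))
(array([ 0.00080721, -0.00132404,  0.08793771]), array([0.0019595 , 0.00081101, 0.00089607]))
```

View pics/t2_w12.png

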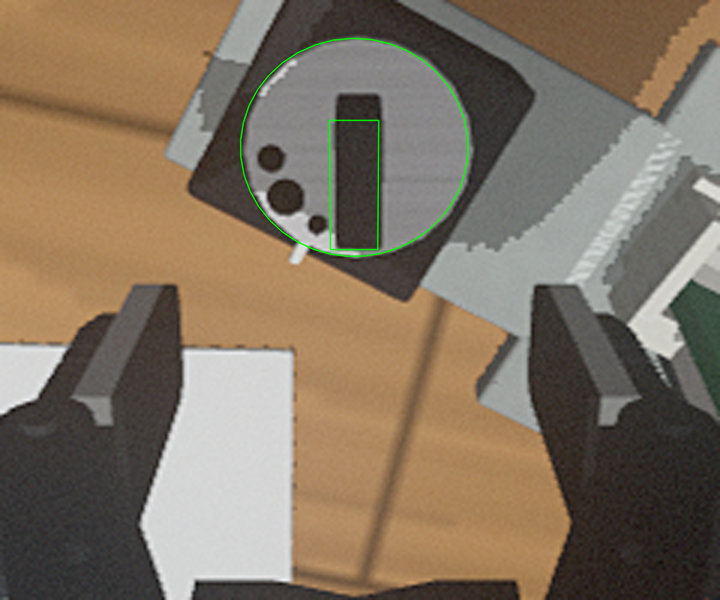

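Bar is aligned and centred, and the 6 mm hole at (317,223) is the one at the pointer, so the joint is at 0.5. I'll descend and grip, then turn counter-clockwise (−az).

Call:
{"api": "carry_out", "payload": {"plan": [{"x": 0.0013,"y": -0.0013,"z": 0.03,"ax": 0.002,"ay": 0,"az": 0,"hand": 0.6},{"x": 0.0013,"y": -0.0013,"z": 0.06,"ax": 0.002,"ay": 0,"az": 0,"hand": 0.6},{"x": 0.0013,"y": -0.0013,"z": 0.08,"ax": 0.002,"ay": 0,"az": 0,"hand": 0.6},{"x": 0.0013,"y": -0.0013,"z": 0.087,"ax": 0.002,"ay": 0,"az": 0,"hand": 0.6},{"x": 0.0013,"y": -0.0013,"z": 0.087,"ax": 0.002,"ay": 0,"az": 0,"hand": 0.6},{"x": 0.0013,"y": -0.0013,"z": 0.087,"ax": 0.002,"ay": 0,"az": 0,"hand": 0.6}]}}

```text
clock: 11.73
tcp_pos: [0.573, -0.1721, 0.0664]
orientation: [0.001, 0.623, 0.782, -0.0]
wrist_force: [0.1, -0.2, -0.4]
finger_gap: 0.0512
```

Call:
{"api": "carry_out", "payload": {"plan": [{"x": 0,"y": 0,"z": 0,"ax": 0,"ay": 0,"az": 0,"hand": 0.3},{"x": 0,"y": 0,"z": 0,"ax": 0,"ay": 0,"az": 0,"hand": 0.15},{"x": 0,"y": 0,"z": 0,"ax": 0,"ay": 0,"az": 0,"hand": 0.05},{"x": 0,"y": 0,"z": 0,"ax": 0,"ay": 0,"az": 0,"hand": 0},{"x": 0,"y": 0,"z": 0,"ax": 0,"ay": 0,"az": 0,"hand": 0},{"x": 0,"y": 0,"z": 0,"ax": 0,"ay": 0,"az": 0,"hand": 0},{"x": 0,"y": 0,"z": 0,"ax": 0,"ay": 0,"az": 0,"hand": 0}], "squeeze": 40}}

```text
clock: 12.32
tcp_pos: [0.574, -0.1721, 0.0681]
orientation: [0.002, 0.623, 0.783, 0.001]
wrist_force: [-0.2, 1.8, 5.6]
finger_gap: 0.011
```

Run:
```python
from wp import *
s=status.get_state(); print(s['tcp_pos'],s['wrist_force'],s['ft_torque'],s['finger_gap'],s['clock'])
print(rel(s,tool(CR[2]+.5),[.572,-.1725,.064]))
print(rel(s,tool(CR[2]+1.0),[.572,-.1725,.064]))
```

```text
[ 0.57398847 -0.17210525  0.06813265] [-0.22724164  1.7604285   5.62106719] [ 0.39142116  0.10148356 -0.06672406] 0.011014319599913296 12.3167
(array([ 7.41292581e-05, -2.04285980e-03,  4.12430593e-03]), array([0.00400987, 0.00283722, 0.00175515]))
(array([ 7.41292581e-05, -2.04285980e-03,  4.12430593e-03]), array([ 0.00321644,  0.00378005, -0.49824383]))
```

Call:
{"api": "carry_out", "payload": {"plan": [{"x": 0.0002,"y": 0,"z": 0,"ax": 0,"ay": 0,"az": -0.08,"hand": 0},{"x": 0.0004,"y": 0,"z": 0,"ax": 0,"ay": 0,"az": -0.16,"hand": 0},{"x": 0.0005,"y": 0,"z": 0,"ax": 0,"ay": 0,"az": -0.24,"hand": 0},{"x": 0.0007,"y": -0.0001,"z": 0,"ax": 0,"ay": 0,"az": -0.32,"hand": 0},{"x": 0.0008,"y": -0.0002,"z": 0,"ax": 0,"ay": 0,"az": -0.4,"hand": 0},{"x": 0.001,"y": -0.0003,"z": 0,"ax": 0,"ay": 0,"az": -0.46,"hand": 0},{"x": 0.001,"y": -0.0003,"z": 0,"ax": 0,"ay": 0,"az": -0.5,"hand": 0},{"x": 0.001,"y": -0.0003,"z": 0,"ax": 0,"ay": 0,"az": -0.5,"hand": 0},{"x": 0.001,"y": -0.0003,"z": 0,"ax": 0,"ay": 0,"az": -0.5,"hand": 0},{"x": 0.001,"y": -0.0003,"z": 0,"ax": 0,"ay": 0,"az": -0.5,"hand": 0}], "squeeze": 40}}

```text
clock: 13.15
tcp_pos: [0.5734, -0.1709, 0.0682]
orientation: [0.002, 0.41, 0.912, 0.0]
wrist_force: [0.2, 2.6, -1.2]
finger_gap: 0.0114
```

Run:
```python
from wp import *
s=status.get_state(); print(s['tcp_pos'],s['wrist_force'],s['ft_torque'],s['finger_gap'],s['clock'],s['joint_pos'])
print(rel(s,tool(CR[2]+1.0),[.572,-.1725,.064]))
m=viewer.camera_model('wrist'); im=viewer.read_camera('wrist')
d={'w13':(m,im[:,:,::-1].copy())}
draw(d,[],'t3',{'w13':(200,150,240,200,3)})
```

```text
[ 0.57337218 -0.17088798  0.06822232] [ 0.15053917  2.56831346 -1.22308703] [ 0.48167814  0.02489051 -0.0006057 ] 0.011435264774212365 13.15 [-4.24119890e-01  4.48196540e-01 -1.68764203e-01  9.49215073e-01
  6.85916912e-04 -1.14997497e+00]
(array([-0.00027824, -0.00210693,  0.00421817]), array([0.00251528, 0.00393611, 0.00085667]))
```

View pics/t3_w13.png

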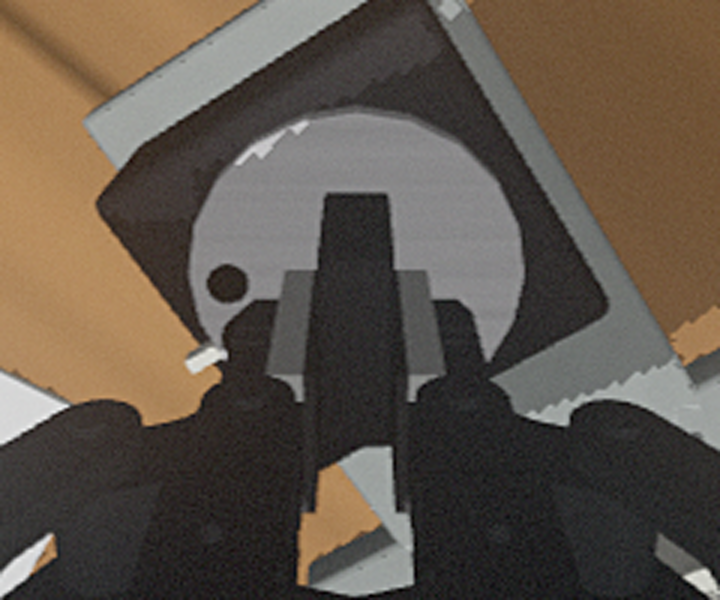

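Call:
{"api": "carry_out", "payload": {"plan": [{"x": 0,"y": 0,"z": 0,"ax": 0,"ay": 0,"az": 0,"hand": 0.5},{"x": 0,"y": 0,"z": 0,"ax": 0,"ay": 0,"az": 0,"hand": 0.6},{"x": 0,"y": 0,"z": 0,"ax": 0,"ay": 0,"az": 0,"hand": 0.6},{"x": 0,"y": 0,"z": 0,"ax": 0,"ay": 0,"az": 0,"hand": 0.6},{"x": 0,"y": 0,"z": -0.02,"ax": 0,"ay": 0,"az": 0,"hand": 0.6},{"x": 0,"y": 0,"z": -0.05,"ax": 0,"ay": 0,"az": 0,"hand": 0.6},{"x": 0,"y": 0,"z": -0.09,"ax": 0,"ay": 0,"az": 0,"hand": 0.6},{"x": 0,"y": 0,"z": -0.13,"ax": 0,"ay": 0,"az": 0,"hand": 0.6},{"x": 0,"y": -0.04,"z": -0.15,"ax": 0,"ay": 0,"az": 0.1,"hand": 0.6},{"x": 0,"y": -0.08,"z": -0.15,"ax": 0,"ay": 0,"az": 0.2,"hand": 0.6},{"x": 0,"y": -0.08,"z": -0.15,"ax": 0,"ay": 0,"az": 0.2,"hand": 0.6},{"x": 0,"y": -0.08,"z": -0.15,"ax": 0,"ay": 0,"az": 0.2,"hand": 0.6}]}}

```text
clock: 14.2
tcp_pos: [0.5119, -0.2254, 0.219]
orientation: [0.003, 0.5, 0.866, 0.0]
wrist_force: [-0.1, 0.9, 0.3]
finger_gap: 0.0512
```

Run:
```python
from wp import *
s=status.get_state(); print(s['tcp_pos'],s['wrist_force'],s['clock'])
m=viewer.camera_model('wrist'); im=viewer.read_camera('wrist')
cv2.imwrite('pics/f_w.png',im[:,:,::-1])
d={'w14':(m,im[:,:,::-1].copy())}
for n in ('scene','top'): d[n]=(viewer.camera_model(n),viewer.read_camera(n)[:,:,::-1].copy())
Rs,p=slabpose((-4,0),0); S=np.eye(4);S[:3,:3]=Rs;S[:3,3]=p
draw(d,[],'f',{'w14':(160,100,300,250,2.5 if 0 else 2),'scene':(255,120,170,200,3),'top':(140,120,270,150,2)})
draw(d,slabL(S)+turret(None,CR[2],1.0,[.572,-.1725]),'fo',{'scene':(255,200,135,120,5)})
```

```text
[ 0.51194711 -0.22541374  0.21901857] [-0.1312514   0.88598815  0.25962311] 14.2
```

View pics/f_w14.png

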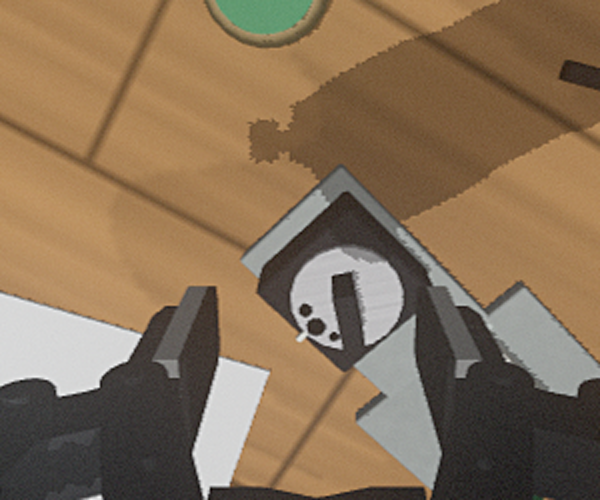

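View pics/fo_scene.png

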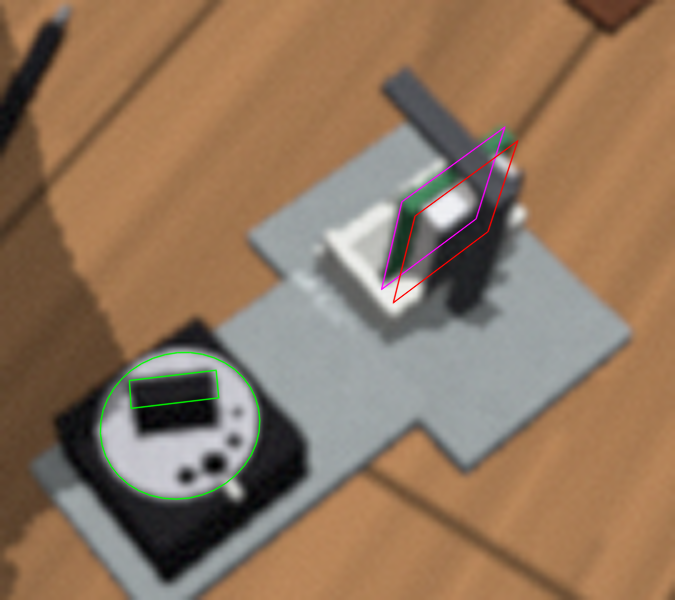

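View pics/f_top.png

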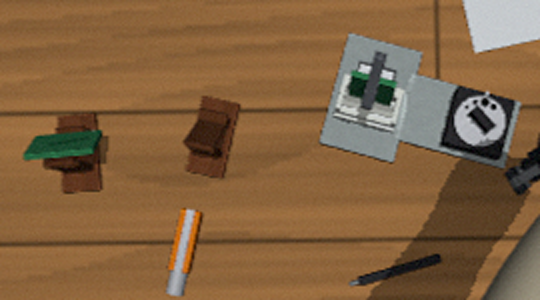

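Run:
```python
from wp import *
s,m,im=pickle.load(open('w11.pkl','rb')); d={'a':(m,im[:,:,::-1].copy())}
draw(d,[],'g',{'a':(270,195,100,85,6)})
Rs,p=slabpose((-4,0),0); S=np.eye(4);S[:3,:3]=Rs;S[:3,3]=p
draw(d,slabL(S),'go',{'a':(270,195,100,85,6)})
a=[cv2.imread(f'pics/{k}_a.png') for k in('g','go')]
cv2.imwrite('pics/gg.png',cv2.resize(np.hstack(a),None,fx=.66,fy=.66,interpolation=cv2.INTER_AREA))
```

```text
(no output)
```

View pics/gg.png

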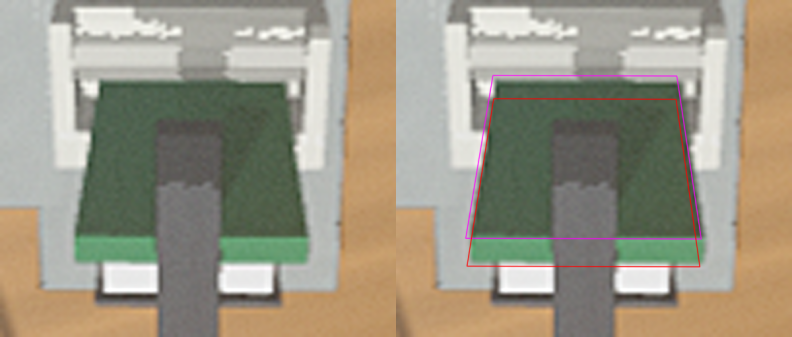

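Run:
```python
from h import *
print(status.get_state()['clock']); print(env.hand_in())
```

```text
14.35
the job is handed in; nothing more can be done
None
```

The tall slab is standing in the slot of the inspection stand, released, and the turret has been turned one click so the largest hole is at the pointer. I handed the job in at 14.35 s; the hand-in gave no verdict.

**Slab:** I gripped it across its width, tipped its lower edge into the slot at about 0.66 rad to the panel (0.5 rad from upright), straightened it under the arm and pressed it down. With about 17 N upward on the tool it sank no further. The view after release shows it on the panel with no visible gap, within about 1–2 px of where a seated slab should be.

**Turret:** It started at the 6 mm hole (0.5 rad). I turned the bar grip +0.5 rad and let go. The last wrist and scene pictures show the 11 mm hole lined up with the pointer, and the bar matches the outline for 1.0 rad. The robot is clear of everything.

**Other objects:** The final pictures show the wide slab, torch and pen apparently where they were. I did not move near the rough stone, but did not compare its position before and after.

**Disagreement:** While pressing, the lower edge read about 1.7 mm above my estimate of the slot floor. I put this down to the camera calibration and grasp offset, because pushing harder did not lower it. No check failed outright.

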